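# Clear the offcuts at the panel saw

### The arm

A 6-joint arm with a two-finger parallel gripper is mounted at the origin on the work surface. World frame = base frame: x ahead of the robot, y to its left, z up, the work surface at z = 0. Lengths are in m, angles in rad, forces in N, time in s.
With the tool pointing down it reaches from about 0.3 to 0.875 m from the base axis. Payload 6.4 kg.
Tool frame: the origin (TCP) lies on the centre line of the jaws, within the pads' length; the fingertips stand 8 mm ahead of it and the grasp point (between the pads) lies 11 mm behind it; z points along the fingers, y is the line along which they close (so a half turn about z gives the same grasp; the last joint's range is limited). The gripper opens to 85 mm and grips with 20 to 120 N. Pads are 22 mm wide; open, the fingers measure 114 mm over their backs; the gripper's body (76 mm by 85 mm) begins 54 mm behind the grasp point. The pads swing forward as they close: fully open they stand 13 mm farther back than shut.
Start: joints at [1.064, 0.181, 1.607, -0, 1.354, -0.206], TCP at [0.17, 0.549, 0.239] pointing down, gripper open.
Joint ranges: [-2.99, 2.99], [-0.89, 2.07], [0.3, 2.58], [-1.14, 4.28], [0, 2.63], [-3.12, 3.12]. Speed limits (rad/s): [2.57, 2.57, 3.01, 3.14, 3.14, 3.14].

### API

Orientations are given as a unit quaternion [w, x, y, z].
In Python, from bench import ctrl gives the robot as it stands.
- The arm moves only by the shell command python3 -m handwheel 'ROWS' [OPENING]. ROWS is JSON, a list that holds one entry, the list of rows, each a list of 4 numbers: the shift along the tool's x, y, z each as a share of 20 cm, from -1 to 1, then the turn about the tool's z as a share of 1.5 rad, from -1 to 1. In form: [[[x, y, z, twist], ...]]. A call has 1 to 10 rows; each row is the pose to reach, as a shift and turn from the pose commanded when the call began, along the tool's axes at that moment; what a row does not reach only later rows make up. A row lasts 1/8 s, in which the tool goes at most 62.5 mm and 10.7 degrees, less where a joint would pass 70% of its speed; a pose out of reach is approached as far as the arm can. A call with a number of a shift or a turn outside -1 to 1 is refused whole. A call with a gripper value outside its range is refused whole. OPENING is the finger opening in mm, from 0 to 85.4, set as the call begins (- or left out, the last holds). The fingers move at their own pace and stop on an object; the grip force is fixed at half the most. Time passes only in rows, so rows that repeat a pose let the fingers close. It gives the time, the measured TCP pose, the force, the opening and the grip force at its end, in the units of the state.
- ctrl.get_obs(): the state, without advancing time (a new reading comes with each control period).
- ctrl.camera(name): name is "scene" or "side" or "wrist"; returns a dict with "color" (420x560x3 uint8, red, green, blue), "range_z" (420x560 float32, m along the optical axis (not along the pixel's ray), 0 where there is no reading), "K" (3x3 intrinsics, pixels), "pose" (4x4, takes a point from camera to world coordinates); the wrist camera has in their place "T_tool_cam" (4x4, takes a point from camera to tool coordinates, whose origin is the TCP and whose axes are the flange's). Camera axes: x right, y down, z forward; pixel columns grow to the right and rows downward; lengths in m; the calibration is good to about 2 mm. The wrist camera is an equidistant fisheye: a pixel r from the principal point sees the ray r / f radians off the axis. A picture is of the moment at which its call begins: read the wrist's pose just before it.
- ctrl.hand_in(): hands the job in; it is judged then, once.
The state is a dict: "time_s": time; "q": joint angles; "dq": joint speeds; "joint_efforts": joint torques, N m; "eef_pos": TCP position; "eef_rot": TCP orientation; "wrist_force": force on the tool from outside, world axes, zero at the start; "torque": the same for the moment, N m; "opening": opening from 0.0 (shut) to 1.0 (fully open); "grasp_force": force on a finger pad.
Only numpy, scipy, OpenCV 4.12 (cv2) and the standard library are available. Lean on these libraries where they do the work, as an engineer would, in place of code of your own. Each camera call takes 0.05 s, during which the arm holds its last target. There are 200 camera calls.

### The job

Gather all the short waste blocks from the saw table into the grey scoop tray, next to the one already in it, and lay every long batten in the white stock bin. Once all the blocks are in the tray together, tip the tray out over the scrap hopper so that every block ends up in it, then stand the empty tray flat on its rubber mat again and set the plywood cover on the hopper, fully seated and level. Leave the other tools alone.

Things in the scene. Friction and masses are not known exactly. Their poses are not given: they have to be found in the camera images.
- tray: grey plastic scoop tray, loose, 0.26 kg, on the mat with one block in it. Origin: on its underside, midway across; +x to the pouring lip, z up. Floor from x = -70 to +85, 180 wide (y), 5 mm thick; side walls 55 mm high, inner width 170; back wall centred at x = -72.5, 60 mm high, with a handle on top. No front wall: past x = +85 the floor rises at 20 degrees for 36 mm to the lip
- tray_grip (a point): grip point on the tray's black handle, tray frame (-99.5, 0, 92) mm, axes as the tray's. The handle is a flat plate 80 mm wide (along y), 14 mm thick; it rises from the back wall's top leaning 40 degrees back from vertical (slope along (-sin 40, 0, cos 40)), top edge 65 mm up the slope; this point is 42 mm up it
- tray_lip (a point): middle of the tray's pouring lip: tray frame (119, 0, 15) mm; axes as the tray's
- mat: black rubber mat 200 x 200 x 3 mm, fixed to the table, the tray's parking place; origin at the centre of its underside
- hopper: square open-topped sheet-steel scrap hopper, fixed; outside 220 x 220 mm, 140 mm high, walls and floor 6 mm; a grey skirt round its foot; origin at the centre of its underside, x and y square to its sides
- hopper_rim (a point): centre of the hopper's mouth, at rim height (140 mm above the table)
- cover: loose plywood cover, 232 mm square, 8 mm thick, 0.32 kg, flat on the table at first. Under it a square frame, 192 mm outside, 12 mm deep, that drops into the hopper's 208 mm mouth (any quarter turn). Dark handle bar on top, 100 (its x) x 20 mm, from 20 to 54 mm above the origin. Origin: centre of the frame's underside, so 12 mm below the rim when seated
- stockbin: low white tray for reusable stock, fixed; 200 (x) x 150 (y) x 40 mm high, walls and floor 5 mm; origin at the centre of its underside
- glue: bystander, loose: leave it alone. White glue tub with an orange cap, 64 mm across, 60 mm tall; origin under its foot
- screwjar: bystander, loose: leave it alone. Glass jar with a steel cap, 56 mm across, 60 mm tall; origin under its foot
- mallet: bystander, loose: leave it alone. Hammer lying on the table
- tape: bystander, loose: leave it alone. Black tape measure, 70 x 40 x 65 mm; origin under it
- driver: bystander, loose: leave it alone. Screwdriver lying on the table
- offcut1: short waste block of pale wood, 60 x 40 x 36 mm (its own x, y, z); origin at its centre; lies loose on the table at the start; may be absent
- offcut2: short waste block of pale wood, 60 x 40 x 36 mm (its own x, y, z); origin at its centre; lies loose on the table at the start; may be absent
- offcut3: short waste block of pale wood, 60 x 40 x 36 mm (its own x, y, z); origin at its centre; lies loose on the table at the start; may be absent
- offcut4: short waste block of pale wood, 60 x 40 x 36 mm (its own x, y, z); origin at its centre; already in the tray at the start
- batten1: long reusable batten of pale wood, 140 x 34 x 28 mm (its own x, y, z); origin at its centre; lies loose on the table at the start; may be absent
- batten2: long reusable batten of pale wood, 140 x 34 x 28 mm (its own x, y, z); origin at its centre; lies loose on the table at the start; may be absent
Mind the look-alikes: they are no part of the job. Leave any purple look-alike of the offcut3 alone. What is shaped like the offcut1 but turquoise is not meant.

How it is judged:
By the outcome, as a careful person would: the job done as asked, in the order asked, and still so for the second after the job is handed in, with the robot touching nothing.
Of offcut1, offcut2, offcut3 only 2 to 3 are there at a start; the rules pass over those that are not, and their reading is None.
Of batten1, batten2 only 1 to 2 are there at a start; the rules pass over those that are not, and their reading is None.
At some moment in a run one of offcut1, offcut2, offcut3, cover may be knocked a few centimetres aside while the robot is not near it.
It also fails if it takes over 210 s, if anything falls off the work surface, if the arm or the gripper's body presses on something with over 40 N, if the wrist force passes 120 N, or if a joint passes its speed limit or range.

## Working session

There is one attempt and no reset: what is moved stays moved. The work goes in short steps, Python scripts to look and compute and a shell command to move; the robot and the scene stay as the last step left them, time stands still between calls to the robot, and variables do not carry over. Pictures are saved under pics/ and viewed, at most 14 in all, crops included, and the job is handed in when it is done.

```bash
ls; mkdir -p pics
cat > h.py <<'E'
import numpy as np,cv2
from bench import ctrl
def shot(n,save=None):
    c=ctrl.camera(n)
    if save: cv2.imwrite('pics/'+save+'.png',cv2.cvtColor(c['color'],cv2.COLOR_RGB2BGR))
    return c
def cloud(c):
    z=c['range_z'];v,u=np.indices(z.shape);K=c['K']
    P=np.stack([(u-K[0,2])/K[0,0]*z,(v-K[1,2])/K[1,1]*z,z],-1)
    T=np.array(c['pose']);W=P@T[:3,:3].T+T[:3,3];W[z==0]=np.nan
    return W
E
python3 - <<'E'
from h import *
for n in('scene','side'):
    c=shot(n,n+'0');np.savez(n+'0.npz',**{k:np.array(v) for k,v in c.items()})
    print(n,np.round(c['K'],1).tolist(),np.round(c['pose'],3).tolist())
o=ctrl.get_obs();print(o)
E
```

```text
pics
scene [[396.8, 0.0, 280.3], [0.0, 396.8, 211.3], [0.0, 0.0, 1.0]] [[-0.845, 0.387, -0.37, 0.897], [0.535, 0.619, -0.574, 0.588], [0.007, -0.683, -0.73, 0.861], [0.0, 0.0, 0.0, 1.0]]
side [[512.1, 0.0, 282.9], [0.0, 512.1, 206.1], [0.0, 0.0, 1.0]] [[0.884, -0.276, 0.376, -0.098], [-0.467, -0.513, 0.721, -1.154], [-0.006, -0.813, -0.582, 1.038], [0.0, 0.0, 0.0, 1.0]]
{'time_s': 0.1, 'q': array([ 1.06370714e+00,  1.81500346e-01,  1.60789561e+00,  1.58334732e-05,
        1.35379170e+00, -2.06312251e-01]), 'dq': array([-1.03107381e-03, -1.51876244e-03, -1.22941670e-03,  8.75098695e-05,
        1.86794311e-03,  1.18779171e-03]), 'joint_efforts': array([ 1.05697927e-03, -4.45879126e+01, -3.52240634e+01, -2.60057577e-04,
        4.18346026e-03, -3.66619929e-06]), 'eef_pos': array([0.17009966, 0.54876512, 0.23846133]), 'eef_rot': array([-2.85719355e-04,  1.49823872e-01,  9.88712380e-01, -7.44605589e-04]), 'wrist_force': array([ 0.64382109, -0.39715479, -0.06397259]), 'torque': array([ 0.04690116,  0.00760047, -0.02315622]), 'grasp_force': 0.0, 'opening': 1.0006225934360056}
```

View pics/scene0.png

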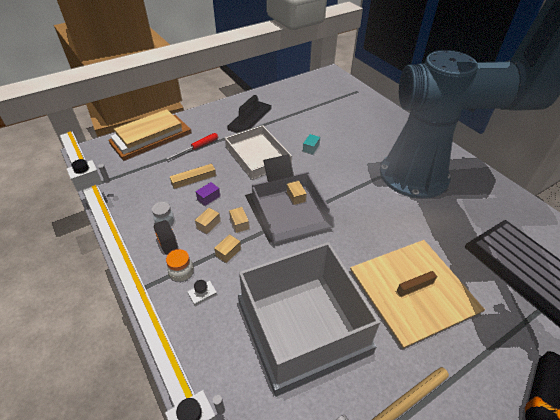

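View pics/side0.png

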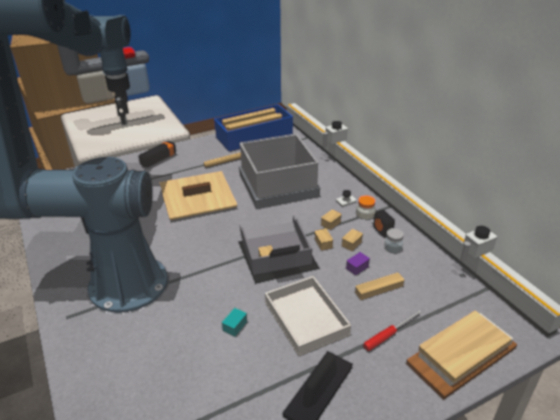

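Three loose blocks sit in the scene view at about (207,220), (239,218) and (228,246). There is one batten at (193,176). The purple block is at (208,193) and the turquoise one at (312,143). The tray, at (290,208), has one block in it, with the hopper at (308,315), the cover at (417,290) and the bin at (258,152).

```bash
cat > top.py <<'E'
from h import *
def grid(cams,res=0.002,x0=0.0,y0=-0.6,nx=500,ny=600):
    H=np.full((nx,ny),-1.);C=np.zeros((nx,ny,3),np.uint8)
    for c in cams:
        W=cloud(c).reshape(-1,3);col=np.array(c['color']).reshape(-1,3)
        ok=np.isfinite(W[:,0])&(W[:,2]<0.3);W=W[ok];col=col[ok]
        i=((W[:,0]-x0)/res).astype(int);j=((W[:,1]-y0)/res).astype(int)
        k=(i>=0)&(i<nx)&(j>=0)&(j<ny)
        for a,b,z,cc in zip(i[k],j[k],W[k,2],col[k]):
            if z>H[a,b]: H[a,b]=z;C[a,b]=cc
    return H,C
def blobs(M,H,C,minA=60):
    n,L,s,ce=cv2.connectedComponentsWithStats(cv2.morphologyEx(M.astype(np.uint8),cv2.MORPH_CLOSE,np.ones((5,5))))
    for k in range(1,n):
        if s[k,4]<minA: continue
        m=(L==k)&(H>0.005)
        if m.sum()<30: continue
        p=np.argwhere(m).astype(np.float32)*0.002+[0.001,-0.599]
        (cx,cy),(w,h),a=cv2.minAreaRect(p.astype(np.float32))
        if w<h:w,h,a=h,w,a+90
        print(k,'c %.3f %.3f size %.3f %.3f ang %.1f z50 %.3f z95 %.3f'%(cx,cy,w,h,a,np.median(H[m]),np.percentile(H[m],95)),np.median(C[m],0).astype(int))
E
python3 - <<'E'
from top import *
cs={n:dict(np.load(n+'0.npz')) for n in('scene','side')}
for n in cs:
    W=cloud(cs[n]);m=(abs(W[...,2])<0.01);print(n,'table z',np.median(W[m][:,2]))
    H,C=grid([cs[n]])
    hsv=cv2.cvtColor(C,cv2.COLOR_RGB2HSV)
    wood=(H>0.008)&(hsv[...,0]>8)&(hsv[...,0]<28)&(hsv[...,1]>70)
    print('wood');blobs(wood,H,C)
    print('all');blobs(H>0.008,H,C,150)
H,C=grid(cs.values())
cv2.imwrite('pics/top.png',cv2.cvtColor(C[::-1,::-1],cv2.COLOR_RGB2BGR))
hm=(np.clip(H,0,.2)*1275).astype(np.uint8)[::-1,::-1];cv2.imwrite('pics/hm.png',cv2.applyColorMap(hm,cv2.COLORMAP_JET))
E
```

```text
scene table z -0.00043618708680870366
wood
23 c 0.327 0.319 size 0.236 0.235 ang 171.2 z50 0.020 z95 0.024 [222 186 123]
25 c 0.392 -0.112 size 0.072 0.042 ang 79.4 z50 0.042 z95 0.045 [210 170 108]
27 c 0.518 0.501 size 0.194 0.024 ang -0.0 z50 0.024 z95 0.027 [169 137  87]
28 c 0.657 -0.582 size 0.260 0.034 ang 180.0 z50 0.034 z95 0.054 [99 86 55]
29 c 0.620 -0.356 size 0.140 0.042 ang 175.1 z50 0.026 z95 0.029 [203 164 103]
30 c 0.587 -0.111 size 0.066 0.041 ang 79.4 z50 0.035 z95 0.038 [208 169 111]
31 c 0.662 -0.035 size 0.061 0.044 ang 21.4 z50 0.035 z95 0.038 [213 172 109]
32 c 0.665 -0.153 size 0.061 0.044 ang 23.6 z50 0.035 z95 0.037 [208 168 110]
33 c 0.794 -0.044 size 0.055 0.055 ang 26.6 z50 0.059 z95 0.062 [225 123  19]
36 c 0.900 -0.568 size 0.062 0.014 ang 90.0 z50 0.081 z95 0.083 [223 164   0]
39 c 0.900 -0.057 size 0.688 0.018 ang 90.3 z50 0.082 z95 0.084 [223 173   0]
all
1 c 0.063 0.014 size 0.217 0.102 ang 101.0 z50 0.096 z95 0.296 [57 62 67]
2 c 0.055 0.428 size 0.274 0.108 ang 90.0 z50 0.020 z95 0.023 [71 68 71]
4 c 0.209 -0.288 size 0.069 0.042 ang 30.5 z50 0.0
[... 3648 characters left out ...]
.585 -0.114 size 0.067 0.042 ang 80.9 z50 0.037 z95 0.041 [184 154 110]
157 c 0.615 -0.257 size 0.066 0.046 ang 14.0 z50 0.037 z95 0.041 [119  65 147]
164 c 0.662 -0.162 size 0.070 0.050 ang 22.6 z50 0.036 z95 0.041 [181 151 107]
165 c 0.659 -0.040 size 0.066 0.046 ang 17.1 z50 0.036 z95 0.041 [174 148 104]
180 c 0.765 -0.235 size 0.057 0.055 ang 68.2 z50 0.058 z95 0.065 [131 131 132]
185 c 0.773 0.041 size 0.064 0.046 ang 173.7 z50 0.016 z95 0.048 [125 125 123]
193 c 0.783 -0.151 size 0.076 0.050 ang 88.0 z50 0.063 z95 0.069 [53 50 49]
194 c 0.790 -0.050 size 0.065 0.064 ang 63.4 z50 0.055 z95 0.065 [151 122  82]
223 c 0.894 -0.000 size 1.198 0.108 ang 90.1 z50 0.081 z95 0.134 [117 116  99]
```

View pics/top.png

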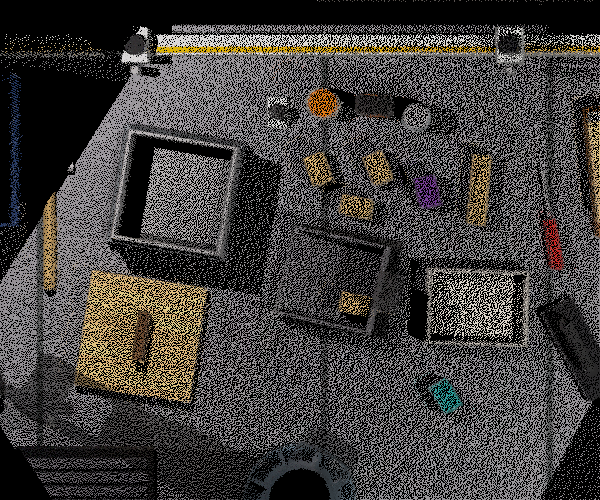

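```bash
cat > go.py <<'E'
import sys,numpy as np
from scipy.spatial.transform import Rotation as R
from bench import ctrl
# usage: go.py x y z [closing-line yaw deg]
def plan(x,y,z,cl=None):
    o=ctrl.get_obs();w=o['eef_rot'];r=R.from_quat([w[1],w[2],w[3],w[0]]).as_matrix()
    d=r.T@(np.array([x,y,z])-o['eef_pos']);t=0
    cur=np.degrees(np.arctan2(r[1,1],r[0,1]))
    if cl is not None:
        t=-((cl-cur+90)%180-90)   # tool z is down
    print('pos',np.round(o['eef_pos'],4),'close yaw %.1f q6 %.2f t %.1f tilt %.2f'%(cur,o['q'][5],o['time_s'],np.degrees(np.arccos(-r[2,2]))))
    print('shares',np.round(d/0.2,3),'twist %.3f (%.1f deg)'%(np.radians(t)/1.5,t), 'F',np.round(o['wrist_force'],1),'op %.3f gf %.1f'%(o['opening']*85.4,o['grasp_force']))
plan(*map(float,sys.argv[1:]))
E
python3 go.py 0.6605 -0.0375 0.14 110
```

```text
pos [0.1701 0.5488 0.2385] close yaw 72.8 q6 -0.21 t 0.1 tilt 0.09
shares [-3.211 -2.073  0.494] twist -0.433 (-37.2 deg) F [ 0.6 -0.4 -0.1] op 85.453 gf 0.0
```

```bash
python3 -m handwheel '[[[-0.8,-0.52,0,0],[-0.8,-0.52,0,0],[-0.8,-0.52,0,0],[-0.8,-0.52,0,0]]]' 62; python3 -m handwheel '[[[-0.8,-0.52,0,0],[-0.8,-0.52,0,0],[-0.8,-0.52,0,0],[-0.8,-0.52,0,0]]]';python3 -m handwheel '[[[-0.8,-0.52,0,0],[-0.8,-0.52,0,0],[-0.8,-0.52,0,0],[-0.8,-0.52,0,0]]]'; python3 -m handwheel '[[[-0.8,-0.52,0.2,-0.43],[-0.8,-0.52,0.2,-0.43],[-0.8,-0.52,0.2,-0.43],[-0.8,-0.52,0.2,-0.43],[-0.8,-0.52,0.2,-0.43]]]';python3 go.py 0.6605 -0.0375 0.11 110
```

```text
time_s: 0.6
eef_pos: [0.2946, 0.3996, 0.239]
eef_rot: [0.0, 0.153, 0.988, -0.001]
wrist_force: [-0.3, 1.0, -0.4]
opening: 0.724
grasp_force: 0.0
time_s: 1.1
eef_pos: [0.4163, 0.2535, 0.2391]
eef_rot: [0.0, 0.152, 0.988, -0.0]
wrist_force: [0.1, 1.0, 0.1]
opening: 0.726
grasp_force: 0.0
time_s: 1.6
eef_pos: [0.5379, 0.1076, 0.2388]
eef_rot: [-0.0, 0.151, 0.988, -0.0]
wrist_force: [-0.3, 0.6, -0.1]
opening: 0.726
grasp_force: 0.0
time_s: 2.22
eef_pos: [0.6579, -0.0357, 0.1981]
eef_rot: [-0.001, -0.171, 0.985, 0.001]
wrist_force: [0.0, 0.1, -0.1]
opening: 0.722
grasp_force: 0.0
pos [ 0.6579 -0.0357  0.1981] close yaw 109.7 q6 -2.15 t 2.2 tilt 0.15
shares [-0.01  -0.013  0.441] twist -0.003 (-0.3 deg) F [ 0.   0.1 -0.1] op 61.654 gf 0.0
```

```bash
cat >> h.py <<'E'
from scipy.spatial.transform import Rotation as Ro
def wcloud(save=None):
    o=ctrl.get_obs();c=shot('wrist',save);z=c['range_z'];K=c['K'];v,u=np.indices(z.shape)
    a=(u-K[0,2])/K[0,0];b=(v-K[1,2])/K[1,1];th=np.hypot(a,b)+1e-9
    s=np.tan(np.minimum(th,1.5))/th
    P=np.stack([a*s*z,b*s*z,z],-1)
    T=np.array(c['T_tool_cam']);P=P@T[:3,:3].T+T[:3,3]
    q=o['eef_rot'];W=P@Ro.from_quat([q[1],q[2],q[3],q[0]]).as_matrix().T+o['eef_pos']
    W[(z==0)|(th>1.3)]=np.nan
    return W,c
def wblobs(W,c):
    import top
    H,C=top.grid2(W,c['color']);hsv=cv2.cvtColor(C,cv2.COLOR_RGB2HSV)
    return H,C,(H>0.008)&(hsv[...,0]>8)&(hsv[...,0]<28)&(hsv[...,1]>70)
E
cat >> top.py <<'E'
def grid2(W,col,res=0.002,x0=0.0,y0=-0.6,nx=500,ny=600):
    H=np.full((nx,ny),-1.);C=np.zeros((nx,ny,3),np.uint8)
    W=W.reshape(-1,3);col=np.array(col).reshape(-1,3);ok=np.isfinite(W[:,0])&(W[:,2]<0.15);W=W[ok];col=col[ok]
    i=((W[:,0]-x0)/res).astype(int);j=((W[:,1]-y0)/res).astype(int);k=(i>=0)&(i<nx)&(j>=0)&(j<ny)
    i,j,z,col=i[k],j[k],W[k,2],col[k];s=np.argsort(z);H[i[s],j[s]]=z[s];C[i[s],j[s]]=col[s]
    return H,C
E
python3 - <<'E'
from top import *
W,c=wcloud('w1');H,C,m=wblobs(W,c)
t=W[...,2];print('table',np.nanmedian(t[abs(t)<.01]))
blobs(m,H,C)
E
```

```text
table -6.160066432636668e-05
1 c 0.366 0.203 size 0.161 0.067 ang 15.9 z50 0.020 z95 0.021 [245 231 175]
2 c 0.619 -0.358 size 0.141 0.037 ang 174.6 z50 0.028 z95 0.029 [239 218 155]
3 c 0.586 -0.113 size 0.060 0.041 ang 80.5 z50 0.037 z95 0.037 [242 224 163]
4 c 0.660 -0.038 size 0.061 0.041 ang 20.2 z50 0.036 z95 0.037 [151 130  93]
5 c 0.663 -0.156 size 0.061 0.041 ang 23.2 z50 0.036 z95 0.037 [246 230 167]
6 c 0.792 -0.043 size 0.058 0.048 ang 180.0 z50 0.060 z95 0.061 [245 165  79]
8 c 0.900 -0.288 size 0.098 0.014 ang 90.0 z50 0.082 z95 0.083 [245 218  92]
9 c 0.900 -0.119 size 0.036 0.014 ang 90.0 z50 0.082 z95 0.083 [245 218  93]
```

View pics/w1.png

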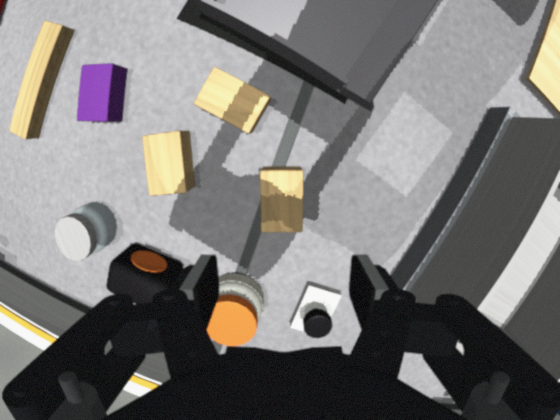

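The wrist view shows blocks at (282,200), (232,100) and (167,162), with the purple block at (102,92). The wrist measurements agree with the given sizes (60x41, top at 36-37 mm), so I'm going for B2.

```bash
python3 -m handwheel '[[[-0.01,-0.013,0.25,0],[-0.01,-0.013,0.5,0],[-0.01,-0.013,0.75,0],[-0.01,-0.013,0.87,0],[-0.01,-0.013,0.91,0],[-0.01,-0.013,0.91,0],[-0.01,-0.013,0.91,0]]]'; python3 -m handwheel '[[[0,0,0,0],[0,0,0,0],[0,0,0,0],[0,0,0,0],[0,0,0,0],[0,0,0,0]]]' 20;  python3 -m handwheel '[[[0,0,-0.3,0],[0,0,-0.55,0],[0,0,-0.55,0],[0,0,-0.55,0]]]'
python3 - <<'E'
from top import *
W,c=wcloud('w2')
# tray fit: points between z 0.02 and 0.12 in tray area
H,C=grid2(W,c['color'])
m=(H>0.05)&(H<0.13);blobs(m,H,C,40)
c=shot('scene');Wc=cloud(c);H,C=grid2(Wc,c['color']);print('scene');blobs((H>.05)&(H<.13),H,C,40)
E
```

```text
time_s: 3.15
eef_pos: [0.6625, -0.0393, 0.0194]
eef_rot: [0.001, -0.171, 0.985, -0.001]
wrist_force: [-1.4, -0.4, -0.1]
opening: 0.729
grasp_force: 0.0
time_s: 3.9
eef_pos: [0.6623, -0.0398, 0.019]
eef_rot: [0.001, -0.171, 0.985, -0.0]
wrist_force: [-0.7, 0.7, 7.1]
opening: 0.455
grasp_force: 62.3
time_s: 4.4
eef_pos: [0.6606, -0.0395, 0.1269]
eef_rot: [-0.0, -0.171, 0.985, 0.0]
wrist_force: [-0.6, -0.0, -1.0]
opening: 0.455
grasp_force: 61.4
1 c 0.570 0.146 size 0.116 0.006 ang 170.1 z50 0.084 z95 0.125 [75 75 74]
2 c 0.529 -0.065 size 0.088 0.008 ang 76.6 z50 0.059 z95 0.060 [107 107 109]
8 c 0.727 0.294 size 0.094 0.018 ang 91.3 z50 0.085 z95 0.125 [82 81 80]
9 c 0.765 -0.233 size 0.050 0.050 ang 166.0 z50 0.060 z95 0.061 [223 222 221]
10 c 0.786 -0.163 size 0.040 0.038 ang 90.0 z50 0.065 z95 0.066 [36 35 37]
13 c 0.909 -0.268 size 0.066 0.044 ang 90.0 z50 0.080 z95 0.082 [246 226 208]
scene
2 c 0.035 -0.074 size 0.022 0.010 ang 123.7 z50 0.088 z95 0.136 [85 88 92]
3 c 0.069 0.029 size 0.139 0.047 ang 111.8 z50 0.101 z95 0.147 [70 75 82]
8 c 0.328 0.320 size 0.101 0.022 ang 171.6 
[... 332 characters left out ...]
 98]
42 c 0.671 0.137 size 0.049 0.006 ang 171.9 z50 0.134 z95 0.141 [94 91 92]
45 c 0.677 -0.020 size 0.043 0.017 ang 154.7 z50 0.128 z95 0.144 [105  91  73]
69 c 0.766 -0.230 size 0.049 0.048 ang 119.7 z50 0.059 z95 0.061 [194 188 189]
70 c 0.794 -0.044 size 0.056 0.055 ang 63.4 z50 0.059 z95 0.062 [240 137  19]
71 c 0.790 -0.146 size 0.072 0.042 ang 86.6 z50 0.063 z95 0.066 [66 61 61]
72 c 0.899 -0.079 size 0.732 0.092 ang 90.0 z50 0.081 z95 0.120 [236 232 232]
73 c 0.880 0.333 size 0.046 0.043 ang 48.0 z50 0.130 z95 0.132 [232 230 230]
74 c 0.911 -0.564 size 0.070 0.040 ang 90.0 z50 0.080 z95 0.082 [237 234 234]
75 c 0.936 0.313 size 0.022 0.017 ang 73.3 z50 0.130 z95 0.132 [232 230 231]
```

View pics/w2.png

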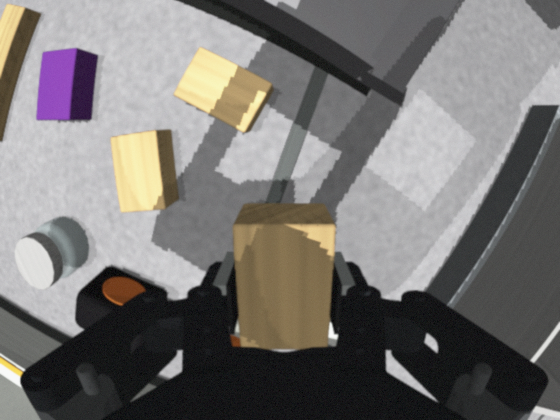

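The block is held between the pads at (285,275). Next I'll measure the tray from above.

```bash
python3 go.py 0.45 -0.06 0.26 167
```

```text
pos [ 0.6597 -0.0393  0.1252] close yaw 109.7 q6 -2.15 t 4.5 tilt 0.21
shares [ 1.024  0.257 -0.67 ] twist -0.667 (-57.3 deg) F [-0.9  0.2 -1. ] op 39.123 gf 61.4
```

```bash
python3 -m handwheel '[[[0.3,0.1,-0.3,0.1],[0.6,0.2,-0.6,0.2],[0.9,0.26,-0.67,0.32],[1,0.26,-0.67,0.44],[1,0.26,-0.67,0.56],[1,0.26,-0.67,0.68],[1,0.26,-0.67,0.8],[1,0.26,-0.67,0.9],[1,0.26,-0.67,0.9]]]';  python3 -m handwheel '[[[0,0,0,0.1],[0,0,0,0.2],[0,0,0,0.3],[0,0,0,0.4],[0,0,0,0.527],[0,0,0,0.527],[0,0,0,0.527]]]'
python3 go.py 0.4 -0.1 0.26 167
cat > tray.py <<'E'
from top import *
def fit(W,z0=0.03,lo=0.055,hi=0.066):
    # wall tops -> use all pts in box
    m=np.isfinite(W[...,0])&(abs(W[...,0]-.44)<.2)&(abs(W[...,1]+.07)<.2)
    P=W[m];return P
E
python3 - <<'E'
from top import *
W,c=wcloud('w3')
np.savez('w3.npz',W=W,col=c['color'])
H,C=grid2(W,c['color'])
blobs((H>.054)&(H<.075),H,C,30)
hsv=cv2.cvtColor(C,cv2.COLOR_RGB2HSV)
print('wood');blobs((H>.02)&(hsv[...,0]>8)&(hsv[...,0]<28)&(hsv[...,1]>70),H,C)
print('handle');blobs((H>.075)&(H<.125),H,C,30)
E
```

```text
time_s: 5.62
eef_pos: [0.4547, -0.0579, 0.2599]
eef_rot: [-0.001, 0.481, 0.876, -0.0]
wrist_force: [-0.0, -0.1, -0.2]
opening: 0.459
grasp_force: 61.5
time_s: 6.5
eef_pos: [0.4551, -0.058, 0.2608]
eef_rot: [-0.0, 0.781, 0.625, -0.0]
wrist_force: [-0.5, 0.1, -0.1]
opening: 0.454
grasp_force: 61.4
pos [ 0.4551 -0.058   0.2608] close yaw -12.6 q6 -0.17 t 6.5 tilt 0.05
shares [-0.265 -0.223  0.004] twist 0.004 (0.4 deg) F [-0.5  0.1 -0.1] op 38.759 gf 61.4
8 c 0.072 0.000 size 0.054 0.010 ang 90.0 z50 0.071 z95 0.088 [41 50 55]
11 c 0.351 -0.063 size 0.160 0.010 ang 78.7 z50 0.058 z95 0.062 [102 103 105]
12 c 0.524 -0.088 size 0.135 0.007 ang 77.2 z50 0.058 z95 0.059 [105 105 107]
14 c 0.765 -0.234 size 0.050 0.048 ang 90.0 z50 0.060 z95 0.061 [220 220 218]
15 c 0.792 -0.047 size 0.057 0.057 ang 171.9 z50 0.060 z95 0.061 [245 163  78]
16 c 0.787 -0.149 size 0.070 0.041 ang 86.6 z50 0.065 z95 0.066 [36 35 38]
21 c 0.890 -0.554 size 0.090 0.005 ang 92.1 z50 0.074 z95 0.080 [89 91 88]
22 c 0.891 -0.486 size 0.038 0.005 ang 86.8 z50 0.070 z95 0.079 [91 92 90]
23 c 0.891 0.122 size 0.026 0.00
[... 201 characters left out ...]
1 c 0.380 -0.099 size 0.043 0.016 ang 72.6 z50 0.044 z95 0.045 [202 177 128]
16 c 0.560 -0.352 size 0.034 0.022 ang 90.0 z50 0.028 z95 0.029 [234 210 149]
17 c 0.586 -0.112 size 0.061 0.041 ang 79.7 z50 0.036 z95 0.037 [247 230 167]
19 c 0.662 -0.157 size 0.061 0.042 ang 22.6 z50 0.036 z95 0.037 [245 226 164]
20 c 0.792 -0.048 size 0.058 0.056 ang 168.7 z50 0.060 z95 0.061 [245 163  78]
22 c 0.900 -0.551 size 0.096 0.016 ang 92.1 z50 0.082 z95 0.083 [236 208 106]
handle
1 c 0.044 -0.059 size 0.057 0.014 ang 58.2 z50 0.090 z95 0.096 [40 50 54]
2 c 0.072 -0.013 size 0.055 0.016 ang 104.6 z50 0.088 z95 0.104 [41 50 55]
6 c 0.905 -0.538 size 0.124 0.040 ang 93.8 z50 0.080 z95 0.083 [209 198 133]
```

View pics/w3.png

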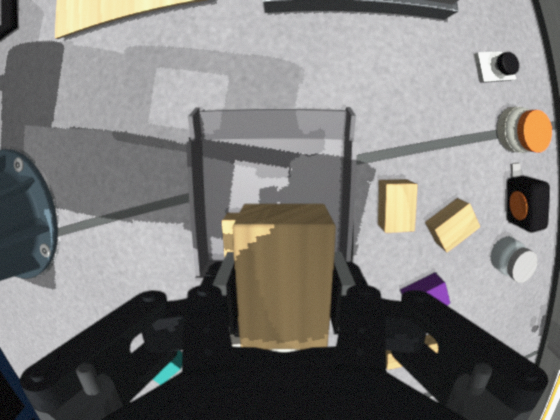

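```bash
python3 - <<'E'
from top import *
d=np.load('w3.npz');P=d['W'].reshape(-1,3);P=P[np.isfinite(P[:,0])]
sc=cloud(shot('scene')).reshape(-1,3);sc=sc[np.isfinite(sc[:,0])]+[-.001,-.002,0]
a=np.radians(77.4);ex=np.array([np.cos(a),np.sin(a)]);ey=np.array([-ex[1],ex[0]])
for n,Q in(('w',P),('s',sc)):
    t=(Q[:,:2]-[.4375,-.0755])@ex;s=(Q[:,:2]-[.4375,-.0755])@ey
    print(n)
    for lo in list(np.arange(-.13,-.06,.005))+list(np.arange(.07,.135,.005)):
        m=(t>=lo)&(t<lo+.005)&(abs(s)<(.035 if lo<0 else .06))
        if m.sum(): print('%.3f n%d z %.3f..%.3f'%(lo,m.sum(),np.percentile(Q[m,2],10),np.percentile(Q[m,2],95)),end=' | ')
    m=(t<-.06)&(t>-.14)&(Q[:,2]>.085)&(Q[:,2]<.13)&(abs(s)<.06)
    if m.sum(): print('handle s',s[m].min(),s[m].max())
E
python3 go.py 0.452 -0.042 0.12 167.4
```

```text
w
-0.130 n1 z 0.110..0.110 | -0.125 n4 z 0.114..0.116 | -0.120 n8 z 0.113..0.116 | -0.115 n1 z 0.113..0.113 | 0.070 n421 z 0.007..0.009 | 0.075 n443 z 0.008..0.011 | 0.080 n427 z 0.010..0.013 | 0.085 n416 z 0.012..0.014 | 0.090 n420 z 0.013..0.016 | 0.095 n481 z 0.015..0.018 | 0.100 n435 z 0.017..0.020 | 0.105 n330 z 0.016..0.021 | 0.110 n416 z -0.001..0.001 | 0.115 n416 z -0.001..0.001 | 0.120 n412 z -0.001..0.001 | 0.125 n403 z -0.001..0.001 | 0.130 n398 z -0.001..0.001 | handle s 0.03330656976263511 0.04033426978495698
s
-0.130 n1 z 0.110..0.110 | -0.125 n9 z 0.112..0.115 | -0.120 n40 z 0.109..0.116 | -0.115 n52 z 0.103..0.114 | -0.110 n67 z 0.096..0.107 | -0.105 n49 z 0.091..0.100 | -0.100 n71 z 0.085..0.096 | -0.095 n52 z 0.080..0.089 | -0.090 n71 z 0.072..0.084 | -0.085 n249 z 0.012..0.074 | -0.080 n116 z 0.007..0.071 | -0.075 n31 z 0.005..0.043 | -0.070 n29 z 0.006..0.044 | -0.065 n30 z 0.005..0.043 | -0.060 n33 z 0.006..0.044 | 0.070 n267 z 0.008..0.610 | 0.075 n543 z 0.528..0.612 | 0.080 n1129 z 0.539..0.609 | 0.085 n1033 z 0.543..0.606 | 0.090 n249 z 0.014..0.607 | 0.095 n79 z -0.002..0.018 | 0.100 n101 z -0.002..0.019 | 0.105 n143 z -0.002..0.020 | 0.110 n53 z -0.002..0.003 | 0.115 n66 z -0.003..0.002 | 0.120 n61 z -0.002..0.002 | 0.125 n60 z -0.003..0.002 | 0.130 n69 z -0.003..0.002 | handle s -0.03914120849219872 0.040625873823790425
pos [ 0.4552 -0.058   0.2611] close yaw -12.7 q6 -0.16 t 6.6 tilt 0.03
shares [ 0.074 -0.033  0.705] twist -0.002 (-0.1 deg) F [ 0.7 -0.2 -0.8] op 39.226 gf 61.4
```

```bash
python3 go.py 0.4627 -0.1277 0.03 167.4
```

```text
pos [ 0.4552 -0.058   0.2611] close yaw -12.7 q6 -0.16 t 6.6 tilt 0.03
shares [-0.332  0.114  1.155] twist -0.002 (-0.1 deg) F [ 0.7 -0.2 -0.8] op 39.226 gf 61.4
```

```bash
python3 -m handwheel '[[[-0.332,0.114,0.2,0],[-0.332,0.114,0.4,0],[-0.332,0.114,0.6,0],[-0.332,0.114,0.8,0],[-0.332,0.114,0.8,0],[-0.332,0.114,0.8,0]]]';python3 go.py 0.4627 -0.1277 0.03 167.4
```

```text
time_s: 7.35
eef_pos: [0.4636, -0.1283, 0.1027]
eef_rot: [0.001, 0.782, 0.623, 0.0]
wrist_force: [-0.6, -0.1, 0.2]
opening: 0.456
grasp_force: 61.4
pos [ 0.4636 -0.1283  0.1027] close yaw -12.9 q6 -0.29 t 7.3 tilt 0.10
shares [ 0.002 -0.006  0.363] twist -0.003 (-0.3 deg) F [-0.6 -0.1  0.2] op 38.950 gf 61.4
```

```bash
python3 -m handwheel '[[[0,0,0.2,0],[0,0,0.32,0],[0,0,0.365,0],[0,0,0.365,0],[0,0,0.365,0]]]';python3 -m handwheel '[[[0,0,0,0],[0,0,0,0],[0,0,0,0]]]' 51;python3 -m handwheel '[[[0,0,-0.1,0],[0,0,-0.3,0],[0,0,-0.6,0],[0,0,-0.6,0],[0,0,-0.6,0]]]'; python3 go.py 0.586 -0.1125 0.018 170.2
```

```text
time_s: 7.98
eef_pos: [0.4639, -0.1285, 0.0298]
eef_rot: [0.001, 0.782, 0.623, 0.0]
wrist_force: [0.8, 0.0, -0.3]
opening: 0.454
grasp_force: 64.1
time_s: 8.35
eef_pos: [0.4628, -0.1279, 0.0285]
eef_rot: [0.0, 0.782, 0.623, 0.0]
wrist_force: [0.4, -0.6, 0.7]
opening: 0.596
grasp_force: 0.0
time_s: 8.98
eef_pos: [0.4624, -0.1277, 0.148]
eef_rot: [-0.0, 0.782, 0.623, -0.0]
wrist_force: [-0.5, -0.3, -0.2]
opening: 0.596
grasp_force: 0.0
pos [ 0.4624 -0.1277  0.148 ] close yaw -12.9 q6 -0.29 t 9.0 tilt 0.00
shares [0.212 0.585 0.65 ] twist -0.036 (-3.1 deg) F [-0.5 -0.3 -0.2] op 50.872 gf 0.0
```

```bash
cat > wb.py <<'E'
from top import *
W,c=wcloud();H,C,m=wblobs(W,c);blobs(m,H,C)
E
python3 -m handwheel '[[[0.212,0.3,0,-0.036],[0.212,0.585,0,-0.036],[0.212,0.585,0,-0.036],[0.212,0.585,0,-0.036]]]' 62;python3 wb.py;python3 go.py 0.586 -0.1125 0.018 170.2
```

```text
time_s: 9.48
eef_pos: [0.5846, -0.1121, 0.1457]
eef_rot: [-0.002, 0.765, 0.644, -0.001]
wrist_force: [-1.1, 0.8, -0.2]
opening: 0.73
grasp_force: 0.0
1 c 0.392 -0.111 size 0.062 0.043 ang 77.5 z50 0.044 z95 0.045 [177 152 107]
4 c 0.465 -0.130 size 0.062 0.042 ang 76.8 z50 0.044 z95 0.045 [176 151 107]
5 c 0.586 -0.113 size 0.062 0.041 ang 80.0 z50 0.037 z95 0.037 [171 147 104]
7 c 0.663 -0.157 size 0.060 0.042 ang 23.2 z50 0.036 z95 0.037 [239 221 160]
8 c 0.791 -0.047 size 0.057 0.056 ang 101.3 z50 0.060 z95 0.061 [250 174  84]
pos [ 0.5844 -0.1122  0.1464] close yaw -9.8 q6 -0.22 t 9.5 tilt 0.23
shares [-0.001  0.011  0.642] twist -0.000 (-0.0 deg) F [ 0.1 -0.1 -0.1] op 61.933 gf 0.0
```

```bash
python3 -m handwheel '[[[0,0.008,0.25,0],[0,0.008,0.5,0],[0,0.008,0.61,0],[0,0.008,0.64,0],[0,0.008,0.64,0],[0,0.008,0.64,0]]]'; python3 -m handwheel '[[[0,0,0,0],[0,0,0,0],[0,0,0,0],[0,0,0,0],[0,0,0,0]]]' 20;  python3 -m handwheel '[[[0,0,-0.3,0],[0,0,-0.6,0],[0,0,-0.6,0],[0,0,-0.6,0]]]'; python3 go.py 0.477 -0.0633 0.028 167.4
```

```text
time_s: 10.28
eef_pos: [0.5887, -0.1135, 0.0221]
eef_rot: [0.001, 0.765, 0.644, 0.001]
wrist_force: [0.5, 0.1, 0.8]
opening: 0.726
grasp_force: 0.0
time_s: 10.9
eef_pos: [0.5888, -0.1134, 0.0217]
eef_rot: [0.001, 0.765, 0.644, 0.001]
wrist_force: [-0.3, 0.4, 5.6]
opening: 0.455
grasp_force: 62.1
time_s: 11.4
eef_pos: [0.5875, -0.1128, 0.1402]
eef_rot: [-0.0, 0.765, 0.644, -0.0]
wrist_force: [0.2, -0.0, -1.5]
opening: 0.455
grasp_force: 61.2
pos [ 0.5875 -0.1128  0.1402] close yaw -9.8 q6 -0.22 t 11.4 tilt 0.00
shares [ 0.15  -0.587  0.561] twist 0.032 (2.8 deg) F [ 0.2 -0.  -1.5] op 38.844 gf 61.2
```

```bash
python3 -m handwheel '[[[0.15,-0.3,0,0.032],[0.15,-0.59,0,0.032],[0.15,-0.59,0.2,0.032],[0.15,-0.59,0.4,0.032],[0.15,-0.59,0.5,0.032],[0.15,-0.59,0.545,0.032],[0.15,-0.59,0.545,0.032],[0.15,-0.59,0.545,0.032]]]';python3 -m handwheel '[[[0,0,0,0],[0,0,0,0],[0,0,0,0]]]' 51;python3 -m handwheel '[[[0,0,-0.1,0],[0,0,-0.3,0],[0,0,-0.6,0],[0,0,-0.6,0],[0,0,-0.6,0]]]'; python3 go.py 0.663 -0.157 0.15 113
```

```text
time_s: 12.4
eef_pos: [0.4764, -0.0632, 0.031]
eef_rot: [-0.0, 0.78, 0.625, -0.0]
wrist_force: [-0.1, 0.4, -0.3]
opening: 0.458
grasp_force: 61.6
time_s: 12.78
eef_pos: [0.4767, -0.0633, 0.0314]
eef_rot: [0.0, 0.78, 0.625, 0.0]
wrist_force: [-0.0, -0.0, 0.2]
opening: 0.6
grasp_force: 0.0
time_s: 13.4
eef_pos: [0.4764, -0.0632, 0.1511]
eef_rot: [0.0, 0.78, 0.625, 0.0]
wrist_force: [-0.5, -0.0, 0.1]
opening: 0.597
grasp_force: 0.0
pos [ 0.4764 -0.0632  0.1511] close yaw -12.6 q6 -0.16 t 13.4 tilt 0.01
shares [-0.255  1.013  0.005] twist 0.633 (54.4 deg) F [-0.5 -0.   0.1] op 51.011 gf 0.0
```

```bash
python3 -m handwheel '[[[-0.26,0.25,0,0.12],[-0.26,0.5,0,0.24],[-0.26,0.75,0,0.36],[-0.26,1,0,0.48],[-0.26,1,0,0.6],[-0.26,1,0,0.63],[-0.26,1,0,0.63]]]' 62;python3 wb.py;python3 go.py 0.663 -0.157 0.02 113
```

```text
time_s: 14.28
eef_pos: [0.6592, -0.1571, 0.1483]
eef_rot: [-0.001, 0.979, 0.202, -0.002]
wrist_force: [-0.0, 0.7, -0.4]
opening: 0.724
grasp_force: 0.0
2 c 0.403 -0.089 size 0.048 0.024 ang 135.0 z50 0.044 z95 0.045 [135 116  83]
3 c 0.466 -0.103 size 0.035 0.032 ang 173.7 z50 0.044 z95 0.045 [144 124  87]
5 c 0.561 -0.354 size 0.035 0.021 ang 83.7 z50 0.028 z95 0.029 [233 208 148]
6 c 0.626 -0.588 size 0.068 0.016 ang 7.1 z50 0.019 z95 0.054 [93 77 56]
7 c 0.655 -0.362 size 0.071 0.036 ang 174.8 z50 0.028 z95 0.029 [241 220 157]
8 c 0.664 -0.157 size 0.062 0.041 ang 23.2 z50 0.036 z95 0.037 [131 112  79]
10 c 0.778 -0.054 size 0.056 0.027 ang 113.5 z50 0.061 z95 0.061 [243 180  90]
11 c 0.900 -0.275 size 0.052 0.014 ang 90.0 z50 0.082 z95 0.083 [243 213  89]
pos [ 0.6594 -0.1572  0.1489] close yaw -66.7 q6 0.75 t 14.3 tilt 0.21
shares [0.018 0.008 0.645] twist 0.004 (0.3 deg) F [ 0.  -0.4  0.9] op 61.771 gf 0.0
```

```bash
python3 -m handwheel '[[[0.015,0.005,0.25,0],[0.015,0.005,0.5,0],[0.015,0.005,0.61,0],[0.015,0.005,0.645,0],[0.015,0.005,0.645,0],[0.015,0.005,0.645,0]]]'; python3 -m handwheel '[[[0,0,0,0],[0,0,0,0],[0,0,0,0],[0,0,0,0],[0,0,0,0]]]' 20;  python3 -m handwheel '[[[0,0,-0.3,0],[0,0,-0.6,0],[0,0,-0.6,0],[0,0,-0.6,0]]]'; python3 go.py 0.4068 -0.0477 0.03 167.4
```

```text
time_s: 15.08
eef_pos: [0.6652, -0.158, 0.0246]
eef_rot: [0.001, 0.979, 0.202, 0.002]
wrist_force: [0.4, 0.3, 0.5]
opening: 0.726
grasp_force: 0.0
time_s: 15.7
eef_pos: [0.6649, -0.1578, 0.0241]
eef_rot: [0.001, 0.979, 0.202, 0.001]
wrist_force: [-0.5, -0.9, 5.3]
opening: 0.45
grasp_force: 62.1
time_s: 16.2
eef_pos: [0.6633, -0.1572, 0.1421]
eef_rot: [-0.0, 0.979, 0.202, -0.0]
wrist_force: [-0.3, 0.1, -0.6]
opening: 0.454
grasp_force: 61.3
pos [ 0.6633 -0.1572  0.1421] close yaw -66.7 q6 0.76 t 16.2 tilt 0.01
shares [-0.962 -1.01   0.561] twist -0.630 (-54.1 deg) F [-0.3  0.1 -0.6] op 38.759 gf 61.3
```

```bash
python3 -m handwheel '[[[-0.2,-0.2,0,-0.12],[-0.4,-0.4,0,-0.24],[-0.6,-0.6,0,-0.36],[-0.8,-0.8,0,-0.48],[-0.96,-1,0,-0.6],[-0.96,-1,0,-0.63],[-0.96,-1,0,-0.63],[-0.96,-1,0,-0.63]]]';python3 go.py 0.4068 -0.0477 0.034 167.4
```

```text
time_s: 17.2
eef_pos: [0.4081, -0.0495, 0.1416]
eef_rot: [-0.001, 0.781, 0.625, -0.0]
wrist_force: [0.2, -0.3, -1.2]
opening: 0.455
grasp_force: 61.3
pos [ 0.4081 -0.0495  0.1416] close yaw -12.6 q6 -0.19 t 17.2 tilt 0.08
shares [ 0.007 -0.008  0.538] twist -0.000 (-0.0 deg) F [ 0.2 -0.3 -1.2] op 38.859 gf 61.3
```

Next I place it, then move to the batten.

```bash
python3 -m handwheel '[[[0.007,-0.008,0.2,0],[0.007,-0.008,0.4,0],[0.007,-0.008,0.5,0],[0.007,-0.008,0.54,0],[0.007,-0.008,0.54,0],[0.007,-0.008,0.54,0]]]';python3 -m handwheel '[[[0,0,0,0],[0,0,0,0],[0,0,0,0]]]' 51;python3 -m handwheel '[[[0,0,-0.1,0],[0,0,-0.3,0],[0,0,-0.6,0],[0,0,-0.6,0],[0,0,-0.6,0]]]'; python3 go.py 0.6195 -0.358 0.15 84.8
```

```text
time_s: 17.95
eef_pos: [0.4079, -0.0481, 0.0351]
eef_rot: [0.001, 0.78, 0.625, 0.0]
wrist_force: [0.8, -0.2, -0.1]
opening: 0.455
grasp_force: 61.3
time_s: 18.32
eef_pos: [0.4072, -0.0478, 0.0346]
eef_rot: [0.0, 0.78, 0.625, 0.0]
wrist_force: [-0.1, 1.1, 0.0]
opening: 0.596
grasp_force: 0.0
time_s: 18.95
eef_pos: [0.4067, -0.0476, 0.154]
eef_rot: [0.0, 0.78, 0.625, 0.0]
wrist_force: [-0.6, 0.1, -0.3]
opening: 0.601
grasp_force: 0.0
pos [ 0.4067 -0.0476  0.154 ] close yaw -12.6 q6 -0.19 t 18.9 tilt 0.01
shares [-1.283  1.376  0.021] twist 0.961 (82.6 deg) F [-0.6  0.1 -0.3] op 51.295 gf 0.0
```

```bash
python3 -m handwheel '[[[-0.2,0.2,0,0],[-0.4,0.4,0,0],[-0.6,0.6,0,0],[-0.8,0.8,0,0],[-0.95,1,0,0],[-0.95,1,0,0]]]' 62;python3 -m handwheel '[[[-0.2,0.2,0,0.12],[-0.33,0.38,0,0.24],[-0.33,0.38,0,0.36],[-0.33,0.38,0,0.48],[-0.33,0.38,0,0.6],[-0.33,0.38,0,0.72],[-0.33,0.38,0,0.84],[-0.33,0.38,0,0.96],[-0.33,0.38,0,0.96]]]';python3 wb.py;python3 go.py 0.6195 -0.358 0.016 84.8
```

```text
time_s: 19.7
eef_pos: [0.5608, -0.2788, 0.1507]
eef_rot: [-0.002, 0.781, 0.624, -0.001]
wrist_force: [-0.4, 0.0, 0.1]
opening: 0.729
grasp_force: 0.0
time_s: 20.82
eef_pos: [0.6195, -0.3563, 0.1521]
eef_rot: [-0.001, 0.999, -0.043, -0.002]
wrist_force: [-0.1, -0.3, -0.6]
opening: 0.727
grasp_force: 0.0
2 c 0.256 0.222 size 0.111 0.039 ang 142.9 z50 0.019 z95 0.020 [219 190 139]
6 c 0.386 -0.120 size 0.037 0.010 ang 135.0 z50 0.044 z95 0.045 [108  91  64]
11 c 0.491 -0.052 size 0.058 0.030 ang 119.7 z50 0.044 z95 0.045 [229 201 142]
13 c 0.656 -0.583 size 0.258 0.032 ang 180.0 z50 0.054 z95 0.055 [236 216 158]
14 c 0.620 -0.360 size 0.140 0.035 ang 174.8 z50 0.028 z95 0.029 [161 138  97]
pos [ 0.6198 -0.3565  0.1525] close yaw -94.8 q6 0.97 t 20.9 tilt 0.18
shares [0.001 0.009 0.682] twist 0.004 (0.4 deg) F [ 0.  -0.2  0.9] op 62.187 gf 0.0
```

```bash
python3 -m handwheel '[[[0,0.012,0.25,0],[0,0.012,0.5,0],[0,0.012,0.64,0],[0,0.012,0.675,0],[0,0.012,0.675,0],[0,0.012,0.675,0]]]'; python3 -m handwheel '[[[0,0,0,0],[0,0,0,0],[0,0,0,0],[0,0,0,0],[0,0,0,0]]]' 15;  python3 -m handwheel '[[[0,0,-0.3,0],[0,0,-0.6,0],[0,0,-0.6,0],[0,0,-0.6,0]]]'; python3 go.py 0.385 -0.354 0.14 178.3
```

```text
time_s: 21.62
eef_pos: [0.6216, -0.361, 0.0215]
eef_rot: [0.001, 0.999, -0.044, 0.001]
wrist_force: [-0.1, 0.4, 0.6]
opening: 0.725
grasp_force: 0.0
time_s: 22.25
eef_pos: [0.6213, -0.3608, 0.021]
eef_rot: [0.001, 0.999, -0.044, 0.001]
wrist_force: [-0.3, 0.5, 6.5]
opening: 0.379
grasp_force: 61.6
time_s: 22.75
eef_pos: [0.6201, -0.3598, 0.1389]
eef_rot: [-0.0, 0.999, -0.044, -0.0]
wrist_force: [-0.7, 0.5, -2.4]
opening: 0.384
grasp_force: 60.8
pos [ 0.6201 -0.3598  0.1389] close yaw -95.1 q6 0.97 t 22.8 tilt 0.03
shares [-1.173  0.075 -0.005] twist 1.008 (86.6 deg) F [-0.7  0.5 -2.4] op 32.768 gf 60.8
```

```bash
python3 -m handwheel '[[[-0.25,0,0,0],[-0.5,0,0,0],[-0.75,0.05,0,0],[-1,0.07,0,0],[-1,0.07,0,0]]]';python3 -m handwheel '[[[-0.17,0,0,-0.12],[-0.17,0,0,-0.24],[-0.17,0,0,-0.36],[-0.17,0,0,-0.48],[-0.17,0,0,-0.6],[-0.17,0,0,-0.72],[-0.17,0,0,-0.84],[-0.17,0,0,-0.96],[-0.17,0,0,-1],[-0.17,0,0,-1]]]';python3 go.py 0.385 -0.354 0.028 178.3
python3 - <<'E'
from top import *
W,c=wcloud();H,C=grid2(W,c['color'])
blobs((H>.034)&(H<.044),H,C,40)
E
```

```text
time_s: 23.38
eef_pos: [0.4159, -0.3544, 0.1363]
eef_rot: [-0.003, 0.999, -0.046, -0.002]
wrist_force: [0.4, 0.0, -0.6]
opening: 0.384
grasp_force: 60.7
time_s: 24.62
eef_pos: [0.3861, -0.3525, 0.1378]
eef_rot: [-0.001, 0.761, 0.648, 0.0]
wrist_force: [-1.3, -0.2, -0.5]
opening: 0.378
grasp_force: 60.8
pos [ 0.3861 -0.3525  0.1378] close yaw -9.1 q6 -0.81 t 24.6 tilt 0.15
shares [-0.009 -0.003  0.549] twist -0.087 (-7.4 deg) F [-1.3 -0.2 -0.5] op 32.259 gf 60.8
1 c 0.207 -0.292 size 0.062 0.042 ang 31.6 z50 0.036 z95 0.037 [ 71 189 182]
2 c 0.385 -0.345 size 0.180 0.152 ang 88.0 z50 0.040 z95 0.041 [155 151 143]
5 c 0.615 -0.256 size 0.062 0.041 ang 13.2 z50 0.036 z95 0.037 [129  66 167]
```

```bash
python3 -m handwheel '[[[-0.009,-0.003,0,-0.087],[-0.009,-0.003,0.2,-0.087],[-0.009,-0.003,0.4,-0.087],[-0.009,-0.003,0.5,-0.087],[-0.009,-0.003,0.545,-0.087],[-0.009,-0.003,0.545,-0.087],[-0.009,-0.003,0.545,-0.087]]]';python3 -m handwheel '[[[0,0,0,0],[0,0,0,0],[0,0,0,0]]]' 46;python3 -m handwheel '[[[0,0,-0.1,0],[0,0,-0.3,0],[0,0,-0.6,0],[0,0,-0.9,0],[0,0,-0.9,0],[0,0,-0.9,0]]]'; python3 wb.py; python3 go.py 0.45 -0.25 0.23 167.4
```

```text
time_s: 25.55
eef_pos: [0.3858, -0.3557, 0.0312]
eef_rot: [0.001, 0.717, 0.697, -0.0]
wrist_force: [0.5, -0.7, -0.1]
opening: 0.38
grasp_force: 60.7
time_s: 25.92
eef_pos: [0.3854, -0.3552, 0.0307]
eef_rot: [0.0, 0.717, 0.697, -0.0]
wrist_force: [-0.2, -0.2, -0.0]
opening: 0.537
grasp_force: 0.0
time_s: 26.68
eef_pos: [0.3851, -0.3548, 0.2101]
eef_rot: [0.0, 0.717, 0.697, -0.0]
wrist_force: [0.5, 0.7, -0.7]
opening: 0.538
grasp_force: 0.0
4 c 0.386 -0.358 size 0.138 0.034 ang 87.9 z50 0.033 z95 0.034 [153 131  94]
7 c 0.542 -0.595 size 0.034 0.008 ang 180.0 z50 0.018 z95 0.055 [165 112  71]
9 c 0.742 -0.585 size 0.083 0.030 ang 6.3 z50 0.030 z95 0.055 [158 110  75]
pos [ 0.3847 -0.3543  0.2091] close yaw -1.7 q6 -0.94 t 26.7 tilt 0.12
shares [ 0.531  0.311 -0.104] twist 0.127 (10.9 deg) F [ 1.1 -0.7 -0.9] op 45.861 gf 0.0
```

```bash
python3 go.py 0.4143 -0.1795 0.2 167.4
```

```text
pos [ 0.3847 -0.3543  0.2091] close yaw -1.7 q6 -0.94 t 26.7 tilt 0.12
shares [0.878 0.123 0.047] twist 0.127 (10.9 deg) F [ 1.1 -0.7 -0.9] op 45.861 gf 0.0
```

```bash
python3 -m handwheel '[[[0.25,0.12,0,0.1],[0.5,0.12,0.04,0.127],[0.75,0.12,0.04,0.127],[0.88,0.12,0.04,0.127],[0.88,0.12,0.04,0.127],[0.88,0.12,0.04,0.127]]]' 85.4
cat > tr.py <<'E'
from top import *
W,c=wcloud('w4');P=W.reshape(-1,3);P=P[np.isfinite(P[:,0])]
a=np.radians(77.4);ex=np.array([np.cos(a),np.sin(a)]);ey=np.array([-ex[1],ex[0]])
t=(P[:,:2]-[.4354,-.0848])@ex;s=(P[:,:2]-[.4354,-.0848])@ey
m=(P[:,2]>.085)&(P[:,2]<.12)&(t<-.07)&(t>-.16)&(abs(s)<.07)
q=np.c_[t,s].astype(np.float32)[m];print(m.sum(),cv2.minAreaRect(q),'z',P[m,2].min(),P[m,2].max())
H,C,mm=wblobs(W,c);blobs(mm&(H>.03),H,C)
E
python3 tr.py; python3 go.py 0.4143 -0.1795 0.08 167.4
```

```text
time_s: 27.48
eef_pos: [0.414, -0.1801, 0.2014]
eef_rot: [-0.001, 0.78, 0.625, -0.0]
wrist_force: [0.4, -0.2, 0.1]
opening: 1.003
grasp_force: 0.0
5714 ((-0.10132968425750732, 0.0006622038781642914), (0.03897034376859665, 0.08022282272577286), 0.018557686358690262) z 0.08501350056006583 0.11776264236913361
1 c 0.400 -0.081 size 0.126 0.044 ang 75.1 z50 0.044 z95 0.045 [230 204 144]
2 c 0.388 -0.324 size 0.074 0.034 ang 90.0 z50 0.033 z95 0.034 [242 222 159]
6 c 0.470 -0.097 size 0.128 0.042 ang 79.0 z50 0.044 z95 0.045 [243 225 162]
11 c 0.769 -0.043 size 0.043 0.012 ang 79.2 z50 0.052 z95 0.059 [97 54 25]
pos [ 0.4141 -0.1805  0.2016] close yaw -12.6 q6 -0.45 t 27.5 tilt 0.06
shares [0.005 0.001 0.608] twist -0.000 (-0.0 deg) F [-0.   0.3 -0.7] op 85.292 gf 0.0
```

View pics/w4.png

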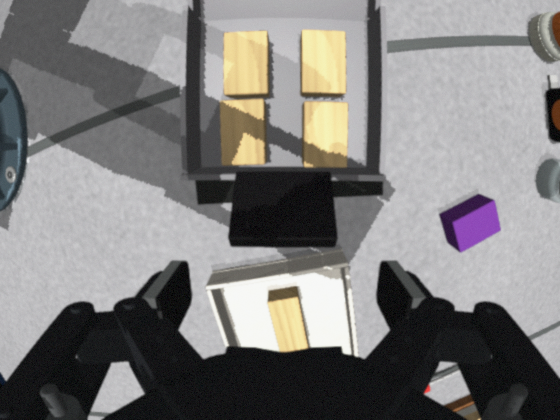

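```bash
python3 -m handwheel '[[[0.004,-0.004,0.15,0],[0.004,-0.004,0.3,0],[0.004,-0.004,0.33,0],[0.004,-0.004,0.33,0],[0.004,-0.004,0.33,0]]]'; python3 go.py 0.4143 -0.1795 0.08 167.4;  python3 - <<'E'
import numpy as np
from bench import ctrl
p=ctrl.get_obs()['eef_pos'][:2];a=np.radians(77.4);print('t,s',(p-[.4354,-.0848])@np.array([[np.cos(a),-np.sin(a)],[np.sin(a),np.cos(a)]]))
E
```

```text
time_s: 28.15
eef_pos: [0.4144, -0.1797, 0.1374]
eef_rot: [0.001, 0.78, 0.625, 0.0]
wrist_force: [-0.7, 0.3, -0.4]
opening: 1.001
grasp_force: 0.0
pos [ 0.4144 -0.1797  0.1374] close yaw -12.6 q6 -0.45 t 28.1 tilt 0.11
shares [ 0.001 -0.001  0.287] twist 0.000 (0.0 deg) F [-0.7  0.3 -0.4] op 85.502 gf 0.0
t,s [-0.09715181 -0.00020584]
```

```bash
python3 -m handwheel '[[[0,-0.004,0.05,0],[0,-0.004,0.1,0],[0,-0.004,0.15,0],[0,-0.004,0.2,0],[0,-0.004,0.25,0],[0,-0.004,0.28,0],[0,-0.004,0.285,0],[0,-0.004,0.285,0]]]'; python3 -m handwheel '[[[0,0,0,0],[0,0,0,0],[0,0,0,0],[0,0,0,0],[0,0,0,0]]]' 60
```

```text
time_s: 29.15
eef_pos: [0.4131, -0.1788, 0.0794]
eef_rot: [0.0, 0.78, 0.625, 0.0]
wrist_force: [-0.6, -0.8, 0.0]
opening: 0.999
grasp_force: 0.0
time_s: 29.78
eef_pos: [0.4135, -0.1791, 0.0801]
eef_rot: [0.001, 0.78, 0.625, 0.0]
wrist_force: [-0.5, -0.6, 5.9]
opening: 0.92
grasp_force: 73.6
```

```bash
python3 -m handwheel '[[[0,0,-0.01,0],[0,0,-0.02,0],[0,0,-0.04,0],[0,0,-0.06,0],[0,0,-0.08,0],[0,0,-0.1,0],[0,0,-0.1,0],[0,0,-0.1,0]]]'
cat > tilt.py <<'E'
from top import *
o=ctrl.get_obs();q=o['eef_rot'];r=Ro.from_quat([q[1],q[2],q[3],q[0]]).as_matrix()
W,c=wcloud(__import__('sys').argv[1] if len(__import__('sys').argv)>1 else None);P=W.reshape(-1,3);ok=np.isfinite(P[:,0]);P=P[ok]-o['eef_pos'];col=np.array(c['color']).reshape(-1,3)[ok].astype(int)
L=P@r # tool frame: x=tray fwd, z down
m=(abs(L[:,1])<.075)&(L[:,0]>-.05)&(L[:,0]<.26)&(col[:,0]-col[:,2]<25)&(L[:,2]>-.03)
for lo in np.arange(.02,.26,.02):
    k=m&(L[:,0]>=lo)&(L[:,0]<lo+.02)
    if k.sum()>10: print('x %.2f down %.3f (10%% %.3f)'%(lo+.01,np.median(L[k,2]),np.percentile(L[k,2],10)),end='; ')
k=(abs(L[:,1])<.095)&(col[:,0]-col[:,2]>45)&(L[:,0]>.0)&(L[:,0]<.3)&(L[:,2]<.2)
print('\nwood n',k.sum(), 'x %.3f..%.3f down %.3f..%.3f'%(*np.percentile(L[k,0],[2,98]),*np.percentile(L[k,2],[2,98])) if k.sum() else '')
E
python3 tilt.py; python3 go.py 0.4143 -0.1795 0.08
```

```text
time_s: 30.78
eef_pos: [0.4129, -0.1786, 0.0993]
eef_rot: [0.0, 0.78, 0.625, -0.0]
wrist_force: [-0.4, -0.4, -5.5]
opening: 0.922
grasp_force: 73.8
x 0.03 down 0.025 (10% 0.006); x 0.05 down 0.073 (10% 0.072); x 0.07 down 0.073 (10% 0.072); x 0.09 down 0.073 (10% 0.072); x 0.11 down 0.073 (10% 0.073); x 0.13 down 0.074 (10% 0.073); x 0.15 down 0.074 (10% 0.073); 
wood n 26370 x 0.032..0.136 down 0.036..0.039
pos [ 0.4128 -0.1786  0.0992] close yaw -12.6 q6 -0.45 t 30.8 tilt 0.02
shares [-0.003  0.008  0.096] twist 0.000 (0.0 deg) F [-0.3  0.2 -4.8] op 78.784 gf 73.8
```

```bash
python3 -m handwheel '[[[0,0,-0.05,0],[0,0,-0.12,0],[0,0,-0.22,0],[0,0,-0.32,0],[0,0,-0.42,0],[0,0,-0.52,0],[0,0,-0.62,0],[0,0,-0.7,0],[0,0,-0.76,0],[0,0,-0.8,0]]]'
python3 - <<'E'
from top import *
W,c=wcloud()
P=W.reshape(-1,3);P=P[np.isfinite(P[:,0])];P=P[(P[:,2]>.133)&(P[:,2]<.144)&(P[:,0]>.42)&(P[:,1]>.1)&(P[:,1]<.5)]
print(len(P),cv2.minAreaRect(P[:,:2].astype(np.float32)),np.median(P[:,2]))
for f in ('scene0','side0'):
    d=dict(np.load(f+'.npz'));Q=cloud(d).reshape(-1,3);Q=Q[np.isfinite(Q[:,0])];Q=Q[(Q[:,2]>.134)&(Q[:,2]<.147)&(Q[:,0]>.42)&(Q[:,0]<.8)&(Q[:,1]>.08)&(Q[:,1]<.45)];print(f,len(Q),cv2.minAreaRect(Q[:,:2].astype(np.float32)))
E
python3 tilt.py; python3 go.py 0.597 0.128 0.26 170.3
```

```text
time_s: 32.08
eef_pos: [0.413, -0.1787, 0.26]
eef_rot: [0.0, 0.78, 0.625, 0.0]
wrist_force: [-1.0, 0.3, -4.6]
opening: 0.92
grasp_force: 74.6
0 ((0.0, 0.0), (0.0, 0.0), 0.0) nan
scene0 1474 ((0.6145350337028503, 0.2517664432525635), (0.22250425815582275, 0.22103692591190338), 80.41674041748047)
side0 512 ((0.6140549182891846, 0.2505011558532715), (0.23632805049419403, 0.2221631407737732), 80.06617736816406)
x 0.03 down 0.025 (10% 0.006); x 0.05 down 0.073 (10% 0.072); x 0.07 down 0.073 (10% 0.072); x 0.09 down 0.073 (10% 0.072); x 0.11 down 0.073 (10% 0.072); x 0.13 down 0.074 (10% 0.073); x 0.15 down 0.074 (10% 0.073); 
wood n 26532 x 0.032..0.136 down 0.036..0.039
pos [ 0.4132 -0.1789  0.26  ] close yaw -12.6 q6 -0.45 t 32.2 tilt 0.07
shares [ 1.698  0.563 -0.   ] twist -0.033 (-2.9 deg) F [-0.7 -0.1 -4.7] op 78.640 gf 74.5
  return _methods._mean(a, axis=axis, dtype=dtype,
  ret = ret.dtype.type(ret / rcount)
```

```bash
python3 -m handwheel '[[[0.04,0.02,0,0],[0.12,0.04,0,0],[0.22,0.08,0,0],[0.34,0.12,0,0],[0.46,0.16,0,0],[0.58,0.2,0,0],[0.7,0.24,0,0],[0.8,0.28,0,0],[0.86,0.28,0,0],[0.88,0.28,0,0]]]';python3 -m handwheel '[[[0.04,0.02,0,0],[0.12,0.04,0,0],[0.22,0.08,0,-0.01],[0.34,0.12,0,-0.02],[0.46,0.16,0,-0.033],[0.58,0.2,0,-0.033],[0.7,0.22,0,-0.033],[0.78,0.24,0,-0.033],[0.81,0.25,0,-0.033],[0.81,0.25,0,-0.033]]]';python3 tilt.py; python3 go.py 0.594 0.1327 0.2 170.3
```

```text
time_s: 33.42
eef_pos: [0.5055, -0.0179, 0.2587]
eef_rot: [-0.001, 0.78, 0.626, -0.0]
wrist_force: [1.2, 0.1, -5.3]
opening: 0.919
grasp_force: 74.7
time_s: 34.67
eef_pos: [0.59, 0.1281, 0.2591]
eef_rot: [-0.0, 0.765, 0.645, -0.0]
wrist_force: [-0.5, -0.8, -5.0]
opening: 0.924
grasp_force: 74.8
x 0.03 down 0.025 (10% 0.006); x 0.05 down 0.073 (10% 0.072); x 0.07 down 0.073 (10% 0.072); x 0.09 down 0.073 (10% 0.072); x 0.11 down 0.074 (10% 0.073); x 0.13 down 0.074 (10% 0.073); x 0.15 down 0.074 (10% 0.073); 
wood n 26363 x 0.032..0.136 down 0.036..0.039
pos [0.5899 0.1278 0.2592] close yaw -9.8 q6 0.19 t 34.7 tilt 0.03
shares [0.028 0.016 0.296] twist -0.001 (-0.1 deg) F [ 0.1  0.5 -4.8] op 78.609 gf 74.8
```

```bash
python3 -m handwheel '[[[0.028,0.016,0.05,0],[0.028,0.016,0.1,0],[0.028,0.016,0.1,0],[0.028,0.016,0.1,0]]]'
python3 - <<'E'
from top import *
o=ctrl.get_obs();q=o['eef_rot'];r=Ro.from_quat([q[1],q[2],q[3],q[0]]).as_matrix()
W,c=wcloud('w5');P=W.reshape(-1,3);P=P[np.isfinite(P[:,0])];P=P[(P[:,2]>.134)&(P[:,2]<.144)]
L=(P-o['eef_pos'])@r
for n,m in(('far',(L[:,0]>.2)&(abs(L[:,1])<.08)),('y+',(L[:,0]>.03)&(L[:,0]<.2)&(L[:,1]>.09)&(L[:,1]<.13)),('y-',(L[:,0]>.03)&(L[:,0]<.2)&(L[:,1]<-.09)&(L[:,1]>-.13))):
    k=L[m]
    if len(k)>5: print(n,len(k),'x',np.percentile(k[:,0],[2,50,98]).round(4),'y',np.percentile(k[:,1],[2,50,98]).round(4))
E
python3 go.py 0.594 0.1327 0.2 170.3
```

```text
time_s: 35.22
eef_pos: [0.594, 0.133, 0.2392]
eef_rot: [-0.0, 0.765, 0.644, -0.0]
wrist_force: [-1.1, 0.6, -4.5]
opening: 0.924
grasp_force: 74.6
pos [0.5942 0.133  0.2395] close yaw -9.7 q6 0.20 t 35.3 tilt 0.02
shares [-0.002 -0.001  0.198] twist -0.001 (-0.0 deg) F [-0.2  0.7 -4.8] op 78.680 gf 74.6
```

View pics/w5.png

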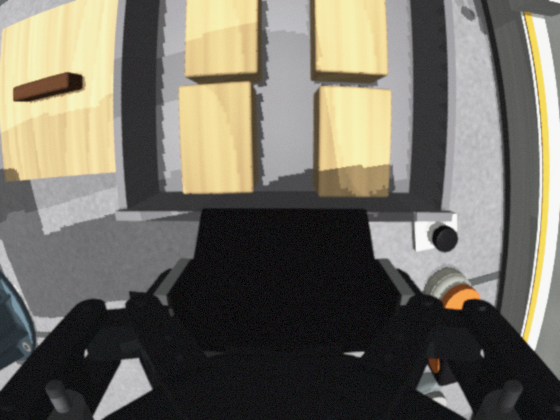

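The tray is over the hopper with all four blocks in it, at (225,35), (350,35), (215,137) and (353,140), and the cover is at left (60,85). I'll lower it into the mouth.

```bash
python3 -m handwheel '[[[0,0,0.04,0],[0,0,0.08,0],[0,0,0.11,0],[0,0,0.14,0],[0,0,0.16,0],[0,0,0.16,0]]]'; python3 -m handwheel '[[[0,0,0.04,0],[0,0,0.08,0],[0,0,0.12,0],[0,0,0.12,0]]]';python3 tilt.py
```

```text
time_s: 36.02
eef_pos: [0.5939, 0.1332, 0.2068]
eef_rot: [-0.0, 0.765, 0.645, -0.0]
wrist_force: [-0.1, -0.4, -4.6]
opening: 0.923
grasp_force: 74.6
time_s: 36.52
eef_pos: [0.5933, 0.1331, 0.182]
eef_rot: [-0.001, 0.765, 0.645, -0.001]
wrist_force: [0.3, -0.7, -3.8]
opening: 0.923
grasp_force: 74.5
x 0.03 down 0.025 (10% 0.006); x 0.05 down 0.073 (10% 0.072); x 0.07 down 0.073 (10% 0.072); x 0.09 down 0.073 (10% 0.072); x 0.11 down 0.074 (10% 0.073); x 0.13 down 0.074 (10% 0.073); x 0.15 down 0.074 (10% 0.073); 
wood n 26392 x 0.032..0.136 down 0.036..0.039
```

```bash
python3 -m handwheel '[[[0.03,0,0,0],[0.05,0,-0.02,0],[0.07,0,-0.06,0],[0.09,0,-0.09,0],[0.12,0,-0.13,0],[0.12,0,-0.13,0]]]'; python3 tilt.py
```

```text
time_s: 37.33
eef_pos: [0.5989, 0.1562, 0.2107]
eef_rot: [0.001, 0.765, 0.645, 0.0]
wrist_force: [-1.2, -5.3, -3.0]
opening: 0.924
grasp_force: 74.2
x 0.03 down 0.080 (10% 0.078); x 0.05 down 0.083 (10% 0.081); x 0.07 down 0.087 (10% 0.085); x 0.09 down 0.090 (10% 0.088); x 0.11 down 0.093 (10% 0.092); x 0.13 down 0.097 (10% 0.095); x 0.15 down 0.101 (10% 0.099); x 0.17 down 0.102 (10% 0.101); 
wood n 25657 x 0.021..0.138 down 0.041..0.062
```

```bash
python3 -m handwheel '[[[0.055,0,-0.06,0],[0.115,0,-0.12,0],[0.185,0,-0.165,0],[0.255,0,-0.21,0],[0.33,0,-0.27,0],[0.415,0,-0.33,0],[0.415,0,-0.33,0]]]'; python3 tilt.py
```

```text
time_s: 38.25
eef_pos: [0.6126, 0.2397, 0.2763]
eef_rot: [0.0, 0.764, 0.645, 0.001]
wrist_force: [-0.2, -2.0, -4.6]
opening: 0.918
grasp_force: 74.3
x 0.03 down 0.135 (10% 0.128); x 0.05 down 0.152 (10% 0.146); x 0.07 down 0.168 (10% 0.163); x 0.09 down 0.176 (10% 0.173); x 0.11 down 0.141 (10% 0.136); x 0.13 down 0.137 (10% 0.136); x 0.15 down 0.277 (10% 0.276); x 0.17 down 0.277 (10% 0.276); x 0.19 down 0.277 (10% 0.276); x 0.21 down 0.277 (10% 0.275); x 0.23 down 0.277 (10% 0.275); 
wood n 13421 x 0.010..0.111 down 0.078..0.146
```

```bash
python3 -m handwheel '[[[0.09,0,-0.045,0],[0.18,0,-0.085,0],[0.28,0,-0.12,0],[0.38,0,-0.14,0],[0.38,0,-0.14,0]]]'; python3 tilt.py w6
```

```text
time_s: 38.92
eef_pos: [0.6249, 0.314, 0.3026]
eef_rot: [-0.0, 0.764, 0.645, -0.0]
wrist_force: [-0.5, -1.8, -3.4]
opening: 0.91
grasp_force: 70.7
x 0.03 down 0.295 (10% 0.163); x 0.05 down 0.235 (10% 0.163); x 0.07 down 0.303 (10% 0.302); x 0.09 down 0.303 (10% 0.302); x 0.11 down 0.303 (10% 0.302); x 0.13 down 0.303 (10% 0.302); x 0.15 down 0.303 (10% 0.280); x 0.17 down 0.303 (10% 0.278); x 0.19 down 0.302 (10% 0.277); x 0.21 down 0.302 (10% 0.277); x 0.23 down 0.303 (10% 0.301); x 0.25 down 0.303 (10% 0.302); 
wood n 3954 x 0.001..0.036 down 0.124..0.175
```

View pics/w6.png

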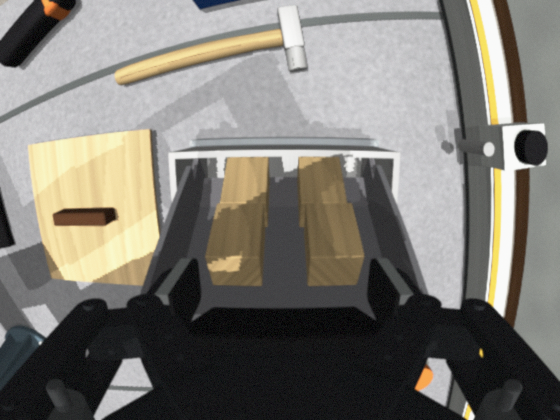

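The tray is tipped about 60 degrees. The blocks, at (240,220) and (330,220), lean on the far wall, so I'll back off to let them drop.

```bash
python3 -m handwheel '[[[-0.08,0,0,0],[-0.18,0,0,0],[-0.28,0,0,0],[-0.38,0,0,0],[-0.45,0,0,0],[-0.48,0,0,0],[-0.48,0,0,0],[-0.48,0,0,0]]]'; python3 tilt.py w7
```

```text
time_s: 39.98
eef_pos: [0.6088, 0.2195, 0.3033]
eef_rot: [-0.0, 0.764, 0.645, 0.0]
wrist_force: [0.8, -0.9, -2.9]
opening: 0.915
grasp_force: 82.6
x 0.03 down 0.185 (10% 0.180); x 0.05 down 0.196 (10% 0.193); x 0.07 down 0.298 (10% 0.297); x 0.09 down 0.298 (10% 0.296); x 0.11 down 0.298 (10% 0.296); x 0.13 down 0.215 (10% 0.164); x 0.15 down 0.164 (10% 0.163); x 0.17 down 0.304 (10% 0.302); x 0.19 down 0.304 (10% 0.303); x 0.21 down 0.304 (10% 0.303); x 0.23 down 0.304 (10% 0.302); x 0.25 down 0.304 (10% 0.303); 
wood n 21 x 0.005..0.048 down -0.060..0.199
```

View pics/w7.png

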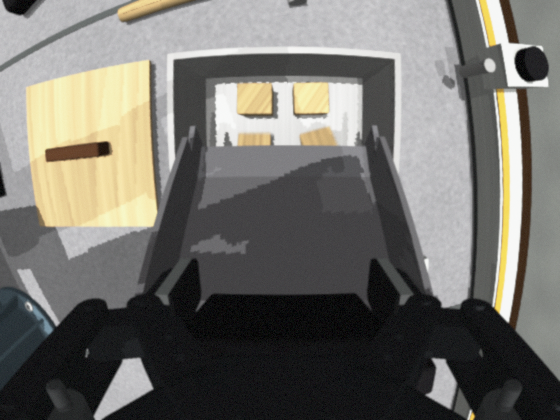

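All four blocks are in the hopper, at (255,98), (311,98), (254,138) and (318,137), and the tray is empty. I'll raise it clear and go back to the mat.

```bash
python3 -m handwheel '[[[0,0,-0.1,0],[0,0,-0.2,0],[0,0,-0.3,0],[0,0,-0.4,0],[0,0,-0.48,0],[0,0,-0.48,0]]]'; python3 go.py 0.4474 -0.0311 0.39 167.4
```

```text
time_s: 40.78
eef_pos: [0.6095, 0.219, 0.4018]
eef_rot: [0.001, 0.765, 0.645, 0.002]
wrist_force: [0.3, -0.0, -4.1]
opening: 0.915
grasp_force: 82.7
pos [0.6095 0.219  0.4018] close yaw -9.7 q6 0.33 t 40.8 tilt 0.23
shares [-1.37  -0.587  0.055] twist 0.033 (2.9 deg) F [ 0.3 -0.  -4.1] op 78.128 gf 82.7
```

```bash
python3 -m handwheel '[[[-0.04,-0.02,0,0],[-0.12,-0.06,0,0],[-0.24,-0.1,0,0],[-0.36,-0.16,0,0],[-0.48,-0.22,0,0],[-0.6,-0.26,0,0],[-0.68,-0.3,0,0],[-0.7,-0.3,0,0]]]';python3 -m handwheel '[[[-0.04,-0.02,0,0],[-0.12,-0.06,0,0],[-0.24,-0.1,0,0],[-0.36,-0.16,0,0.01],[-0.48,-0.22,0,0.02],[-0.6,-0.26,0,0.033],[-0.66,-0.28,0,0.033],[-0.67,-0.285,0,0.033],[-0.67,-0.285,0,0.033]]]';python3 - <<'E'
from top import *
o=ctrl.get_obs();q=o['eef_rot'];r=Ro.from_quat([q[1],q[2],q[3],q[0]]).as_matrix()
W,c=wcloud();P=W.reshape(-1,3);ok=np.isfinite(P[:,0]);L=(P[ok]-o['eef_pos'])@r
m=(abs(L[:,1])<.07)&(L[:,2]<.27)&(L[:,2]>.0)&(L[:,0]<.15)
k=L[m];
for lo in np.arange(-.03,.15,.01):
    j=(k[:,0]>=lo)&(k[:,0]<lo+.01)
    if j.sum()>5: print('%.3f n%d %.3f..%.3f'%(lo,j.sum(),*np.percentile(k[j,2],[10,90])))
E
python3 go.py 0.4474 -0.0311 0.25 167.4
```

```text
time_s: 41.78
eef_pos: [0.5253, 0.0903, 0.399]
eef_rot: [-0.0, 0.765, 0.644, -0.0]
wrist_force: [-0.3, -0.1, -2.2]
opening: 0.91
grasp_force: 82.4
time_s: 42.9
eef_pos: [0.4473, -0.0311, 0.3993]
eef_rot: [-0.0, 0.78, 0.626, 0.0]
wrist_force: [-0.0, 0.1, -3.1]
opening: 0.913
grasp_force: 82.6
-0.030 n3078 0.109..0.121
-0.020 n3913 0.004..0.135
-0.010 n2317 0.138..0.150
0.000 n2031 0.152..0.164
0.010 n1790 0.166..0.177
0.020 n1535 0.179..0.185
0.030 n1477 0.186..0.192
0.040 n1079 0.192..0.197
pos [ 0.4473 -0.0309  0.3992] close yaw -12.5 q6 -0.12 t 43.0 tilt 0.02
shares [-0.001  0.001  0.746] twist 0.001 (0.1 deg) F [ 1.3 -0.6 -3.8] op 77.771 gf 82.7
```

```bash
python3 -m handwheel '[[[0,0,0.1,0],[0,0,0.25,0],[0,0,0.4,0],[0.02,0,0.55,0],[0.04,0,0.7,0],[0.04,0,0.8,0],[0.04,0,0.82,0],[0.04,0,0.82,0]]]'; python3 -m handwheel '[[[-0.03,0,0.1,0],[-0.116,0,0.145,0],[-0.2,0,0.19,0],[-0.297,0,0.232,0],[-0.38,0,0.29,0],[-0.46,0,0.349,0],[-0.46,0,0.349,0]]]';python3 tilt.py; python3 go.py 0.414 -0.179 0.08 167.4
```

```text
time_s: 43.95
eef_pos: [0.4492, -0.0233, 0.2357]
eef_rot: [0.0, 0.78, 0.626, 0.0]
wrist_force: [-0.3, 0.6, -2.8]
opening: 0.911
grasp_force: 82.6
time_s: 44.82
eef_pos: [0.4294, -0.1144, 0.1665]
eef_rot: [0.001, 0.781, 0.625, 0.0]
wrist_force: [-0.0, -0.2, -0.3]
opening: 0.701
grasp_force: 0.0
x 0.03 down 0.159 (10% 0.158); x 0.05 down 0.159 (10% 0.158); x 0.07 down 0.159 (10% 0.158); x 0.09 down 0.156 (10% 0.153); x 0.11 down 0.150 (10% 0.147); x 0.13 down 0.167 (10% 0.164); x 0.15 down 0.167 (10% 0.166); x 0.17 down 0.167 (10% 0.166); x 0.19 down 0.167 (10% 0.166); 
wood n 0 
pos [ 0.4294 -0.1137  0.1664] close yaw -12.6 q6 -0.31 t 44.9 tilt 0.07
shares [-0.335 -0.004  0.432] twist -0.000 (-0.0 deg) F [0.1 0.3 0.9] op 60.186 gf 0.0
```

```bash
python3 -m handwheel '[[[0,0,-0.2,0],[0,0,-0.4,0],[0,0,-0.6,0],[0,0,-0.6,0],[0,0,-0.6,0]]]' 85.4
python3 - <<'E'
from top import *
W,c=wcloud('w8');H,C=grid2(W,c['color']);m=np.isfinite(W[...,0])
blobs((H>.05)&(H<.064),H,C,30);print('h');blobs((H>.085)&(H<.122),H,C,30)
np.savez('w8.npz',W=W)
shot('scene','s8')
E
```

```text
time_s: 45.5
eef_pos: [0.4289, -0.1126, 0.2854]
eef_rot: [-0.0, 0.78, 0.626, 0.0]
wrist_force: [0.2, 0.3, -1.0]
opening: 1.003
grasp_force: 0.0
1 c 0.042 0.063 size 0.045 0.016 ang 116.6 z50 0.055 z95 0.063 [37 45 50]
14 c 0.342 -0.095 size 0.166 0.046 ang 91.5 z50 0.058 z95 0.064 [ 98  98 100]
16 c 0.491 -0.126 size 0.161 0.050 ang 76.2 z50 0.058 z95 0.064 [100  99 101]
18 c 0.673 -0.590 size 0.052 0.018 ang 180.0 z50 0.054 z95 0.055 [224 202 148]
19 c 0.765 -0.233 size 0.049 0.048 ang 153.4 z50 0.060 z95 0.061 [207 207 204]
20 c 0.791 -0.047 size 0.057 0.056 ang 76.0 z50 0.060 z95 0.061 [237 152  72]
21 c 0.787 -0.150 size 0.070 0.040 ang 90.0 z50 0.064 z95 0.066 [33 32 34]
25 c 0.890 -0.503 size 0.044 0.005 ang 92.9 z50 0.055 z95 0.063 [86 88 85]
26 c 0.889 0.067 size 0.048 0.004 ang 90.0 z50 0.056 z95 0.065 [85 87 84]
h
1 c 0.065 -0.028 size 0.130 0.038 ang 67.1 z50 0.102 z95 0.114 [38 46 50]
2 c 0.402 -0.212 size 0.081 0.039 ang 165.3 z50 0.107 z95 0.117 [28 27 29]
```

View pics/w8.png

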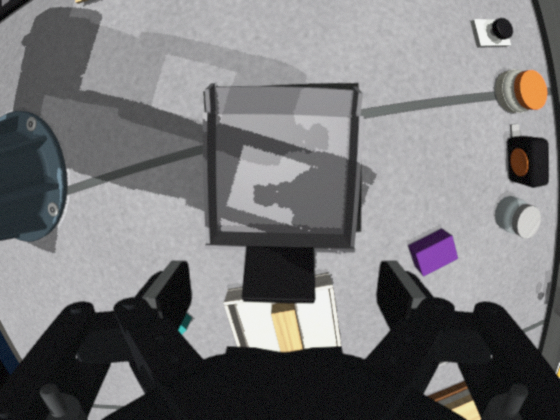

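View pics/s8.png

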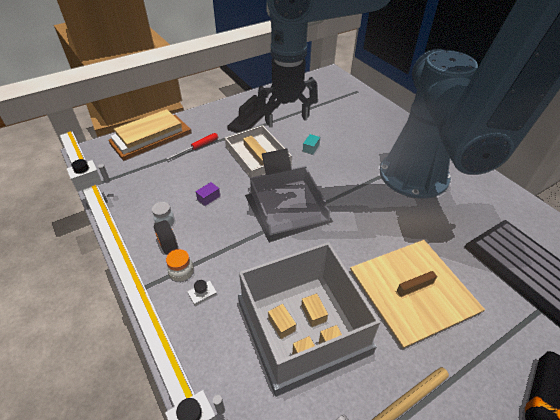

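The tray stands flat at w8 (283,165), but it slipped from the grip and sits about 30 mm too far back, turned 2 degrees. The scene view shows four blocks in the hopper at (282,320), (315,310), (303,345) and (330,335). I'll regrip the tray and park it properly.

```bash
python3 go.py 0.4031 -0.2078 0.2 165.3
```

```text
pos [ 0.4283 -0.1126  0.2844] close yaw -12.5 q6 -0.31 t 45.6 tilt 0.13
shares [-0.492 -0.019  0.421] twist 0.025 (2.2 deg) F [-0.5  0.4  0.1] op 85.651 gf 0.0
```

```bash
python3 -m handwheel '[[[-0.2,-0.02,0.1,0.025],[-0.4,-0.02,0.2,0.025],[-0.49,-0.02,0.42,0.025],[-0.49,-0.02,0.42,0.025],[-0.49,-0.02,0.42,0.025],[-0.49,-0.02,0.42,0.025]]]'
cat > th.py <<'E'
from top import *
o=ctrl.get_obs();q=o['eef_rot'];r=Ro.from_quat([q[1],q[2],q[3],q[0]]).as_matrix()
W,c=wcloud();P=W.reshape(-1,3);P=P[np.isfinite(P[:,0])];L=(P-o['eef_pos'])@r
m=(P[:,2]>.085)&(P[:,2]<.121)&(abs(L[:,0])<.06)&(abs(L[:,1])<.07)
print('handle in tool frame',cv2.minAreaRect(L[m][:,:2].astype(np.float32)),'z',P[m,2].max())
# walls
for sgn in(1,-1):
    k=(P[:,2]>.054)&(P[:,2]<.06)&(L[:,1]*sgn>.07)&(L[:,1]*sgn<.11)&(L[:,0]>.03)&(L[:,0]<.2)
    if k.sum()>20: print('wall slope deg',np.degrees(np.arctan(np.polyfit(L[k,0],L[k,1],1)[0])),k.sum())
# mat: dark points at z~.003
k=(abs(P[:,2]-.003)<.0012)&(abs(P[:,0]-.43)<.16)&(abs(P[:,1]+.08)<.16)
H,C=grid2(W,c['color'])
E
python3 th.py; python3 go.py 0.4031 -0.2078 0.08 165.3
```

```text
time_s: 46.35
eef_pos: [0.4045, -0.208, 0.2029]
eef_rot: [0.001, 0.792, 0.611, 0.0]
wrist_force: [0.2, 0.5, 0.3]
opening: 1.0
grasp_force: 0.0
handle in tool frame ((-0.003681565634906292, -0.002125002443790436), (0.08023160696029663, 0.03862302005290985), 89.15766906738281) z 0.11766021133651447
wall slope deg -0.6557937332109234 1085
wall slope deg -0.6935191952780596 1052
pos [ 0.4045 -0.208   0.2029] close yaw -14.7 q6 -0.48 t 46.4 tilt 0.14
shares [-0.    -0.009  0.615] twist 0.001 (0.0 deg) F [ 0.5 -0.3 -0.5] op 85.066 gf 0.0
```

```bash
python3 -m handwheel '[[[0.003,-0.0105,0.15,-0.008],[0.003,-0.0105,0.3,-0.008],[0.003,-0.0105,0.33,-0.008],[0.003,-0.0105,0.33,-0.008],[0.003,-0.0105,0.33,-0.008]]]'; python3 th.py
```

```text
time_s: 47.02
eef_pos: [0.4026, -0.2076, 0.137]
eef_rot: [0.001, 0.788, 0.616, 0.0]
wrist_force: [-0.1, -0.1, -0.1]
opening: 1.0
grasp_force: 0.0
handle in tool frame ((-0.003171272575855255, -0.0004825592041015625), (0.08062481135129929, 0.038314081728458405), 89.50138854980469) z 0.11824864727089246
wall slope deg -0.05537865572966445 1545
wall slope deg -0.09862319087849589 1549
```

```bash
python3 -m handwheel '[[[0,-0.002,0.05,0],[0,-0.002,0.1,0],[0,-0.002,0.15,0],[0,-0.002,0.2,0],[0,-0.002,0.25,0],[0,-0.002,0.28,0],[0,-0.002,0.285,0],[0,-0.002,0.285,0]]]'; python3 -m handwheel '[[[0,0,0,0],[0,0,0,0],[0,0,0,0],[0,0,0,0],[0,0,0,0]]]' 60; python3 -m handwheel '[[[0,0,-0.02,0],[0,0,-0.04,0],[0,0,-0.06,0],[0,0,-0.06,0],[0,0,-0.06,0]]]';python3 tilt.py;python3 go.py 0.4135 -0.1791 0.081 167.4
```

```text
time_s: 48.08
eef_pos: [0.4015, -0.207, 0.0786]
eef_rot: [0.0, 0.788, 0.615, 0.0]
wrist_force: [0.1, -0.1, 0.0]
opening: 1.006
grasp_force: 0.0
time_s: 48.7
eef_pos: [0.4019, -0.2075, 0.0793]
eef_rot: [0.001, 0.788, 0.615, 0.0]
wrist_force: [-0.3, -0.8, 6.5]
opening: 0.923
grasp_force: 73.2
time_s: 49.32
eef_pos: [0.4013, -0.2069, 0.0904]
eef_rot: [-0.0, 0.788, 0.615, -0.0]
wrist_force: [-0.5, -0.2, -2.6]
opening: 0.928
grasp_force: 73.1
x 0.03 down 0.039 (10% 0.005); x 0.05 down 0.072 (10% 0.071); x 0.07 down 0.072 (10% 0.071); x 0.09 down 0.072 (10% 0.071); x 0.11 down 0.072 (10% 0.071); x 0.13 down 0.072 (10% 0.071); x 0.15 down 0.072 (10% 0.071); 
wood n 2 x 0.009..0.009 down -0.095..-0.095
pos [ 0.4012 -0.2068  0.0904] close yaw -14.0 q6 -0.49 t 49.4 tilt 0.01
shares [0.149 0.026 0.047] twist -0.017 (-1.4 deg) F [-0.8  0.2 -3.2] op 78.696 gf 73.1
```

```bash
python3 -m handwheel '[[[0.05,0.01,0,0],[0.1,0.02,0,-0.017],[0.149,0.026,0,-0.017],[0.149,0.026,0,-0.017],[0.149,0.026,0.03,-0.017],[0.149,0.026,0.045,-0.017],[0.149,0.026,0.052,-0.017],[0.149,0.026,0.052,-0.017]]]';python3 -m handwheel '[[[0,0,0,0],[0,0,0,0],[0,0,0,0],[0,0,0,0]]]' 85.4;python3 -m handwheel '[[[0,0,-0.1,0],[0,0,-0.3,0],[0,0,-0.55,0],[0,0,-0.8,0],[0,0,-1,0],[0,0,-1,0]]]'
python3 - <<'E'
from top import *
W,c=wcloud('w9');H,C=grid2(W,c['color'])
print('wall');blobs((H>.056)&(H<.06),H,C,30);print('handle');blobs((H>.085)&(H<.122),H,C,30)
d=cloud(shot('scene'));P=d.reshape(-1,3)
H,C,m=wblobs(d,shot('scene'));print('scene wood');blobs(m,H,C,100)
E
```

```text
time_s: 50.38
eef_pos: [0.4134, -0.1793, 0.08]
eef_rot: [-0.0, 0.78, 0.625, -0.0]
wrist_force: [-0.1, -0.1, -2.1]
opening: 0.926
grasp_force: 73.3
time_s: 50.88
eef_pos: [0.4137, -0.1793, 0.0802]
eef_rot: [0.0, 0.78, 0.625, 0.0]
wrist_force: [-0.6, 1.3, 0.3]
opening: 1.005
grasp_force: 0.0
time_s: 51.62
eef_pos: [0.4152, -0.1805, 0.2838]
eef_rot: [0.004, 0.78, 0.625, 0.001]
wrist_force: [0.5, -0.4, -0.9]
opening: 1.003
grasp_force: 0.0
wall
12 c 0.351 -0.060 size 0.153 0.008 ang 77.3 z50 0.058 z95 0.059 [96 96 97]
13 c 0.521 -0.098 size 0.155 0.007 ang 77.2 z50 0.058 z95 0.060 [163 162 165]
14 c 0.765 -0.233 size 0.048 0.048 ang 180.0 z50 0.060 z95 0.061 [196 196 193]
15 c 0.792 -0.047 size 0.056 0.055 ang 116.6 z50 0.060 z95 0.061 [229 142  67]
handle
2 c 0.071 -0.026 size 0.085 0.031 ang 70.3 z50 0.091 z95 0.104 [34 43 47]
4 c 0.413 -0.184 size 0.082 0.038 ang 167.3 z50 0.107 z95 0.117 [19 19 20]
scene wood
8 c 0.327 0.319 size 0.235 0.234 ang 171.2 z50 0.020 z95 0.024 [227 194 128]
11 c 0.387 -0.357 size 0.141 0.036 ang 87.8 z50 0.031 z95 0.034 [211 171 109]
13 c 0.517 0.501 size 0.192 0.024 ang -0.0 z50 0.024 z95 0.027 [175 142  91]
14 c 0.657 -0.580 size 0.260 0.038 ang 180.0 z50 0.033 z95 0.054 [102  87  56]
15 c 0.576 0.239 size 0.063 0.041 ang 79.4 z50 0.042 z95 0.044 [219 177 111]
17 c 0.593 0.320 size 0.040 0.026 ang 170.5 z50 0.066 z95 0.068 [218 178 111]
19 c 0.656 0.222 size 0.062 0.042 ang 90.0 z50 0.042 z95 0.044 [220 180 113]
21 c 0.657 0.310 size 0.040 0.025 ang 170.5 z50 0.066 z95 0.068 [221 179 112]
22 c 0.793 -0.043 size 0.056 0.056 ang 90.0 z50 0.059 z95 0.062 [231 129  22]
25 c 0.900 -0.567 size 0.064 0.014 ang 90.0 z50 0.080 z95 0.083 [229 172   0]
28 c 0.900 -0.051 size 0.676 0.014 ang 90.0 z50 0.082 z95 0.084 [228 180   0]
```

View pics/w9.png

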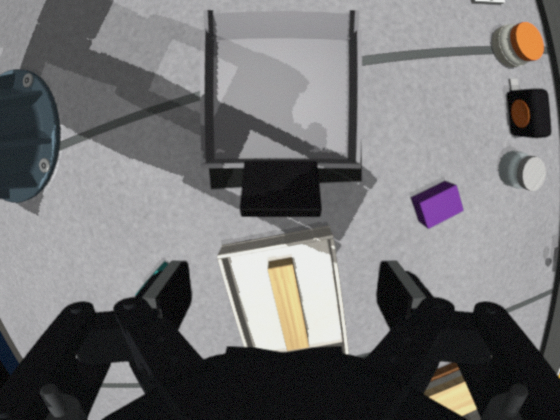

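The tray is back in its original place, flat and empty, with the batten in the bin at (290,300). Next is the cover.

```bash
python3 go.py 0.327 0.318 0.26 81.4
```

```text
pos [ 0.4131 -0.1789  0.2789] close yaw -12.6 q6 -0.45 t 51.8 tilt 0.10
shares [ 2.331 -0.961  0.098] twist 1.001 (86.0 deg) F [-0.4  0.5 -0.5] op 85.569 gf 0.0
```

```bash
python3 -m handwheel '[[[0.25,-0.1,0,0],[0.5,-0.2,0,0],[0.75,-0.3,0,0],[1,-0.4,0,0],[1,-0.4,0,0]]]' 50;python3 -m handwheel '[[[0.25,-0.1,0,0],[0.5,-0.2,0,0],[0.75,-0.3,0,0],[1,-0.4,0,0],[1,-0.4,0,0]]]';python3 -m handwheel '[[[0.3,-0.16,0.09,-0.12],[0.33,-0.16,0.09,-0.24],[0.33,-0.16,0.09,-0.36],[0.33,-0.16,0.09,-0.48],[0.33,-0.16,0.09,-0.6],[0.33,-0.16,0.09,-0.72],[0.33,-0.16,0.09,-0.84],[0.33,-0.16,0.09,-0.96],[0.33,-0.16,0.09,-1],[0.33,-0.16,0.09,-1]]]';cat > cov.py <<'E'
from top import *
W,c=wcloud();H,C=grid2(W,c['color'])
blobs((H>.012)&(H<.024),H,C,400);print('bar');blobs((H>.045)&(H<.06),H,C,100)
print('rim')
P=W.reshape(-1,3);P=P[np.isfinite(P[:,0])];P=P[(P[:,2]>.134)&(P[:,2]<.144)&(P[:,0]>.42)&(P[:,1]>.08)];print(len(P),cv2.minAreaRect(P[:,:2].astype(np.float32)))
E
python3 cov.py; python3 go.py 0.327 0.318 0.037 81.4
```

```text
time_s: 52.4
eef_pos: [0.3774, 0.0365, 0.2784]
eef_rot: [-0.001, 0.778, 0.628, -0.001]
wrist_force: [0.5, -1.2, 1.0]
opening: 0.586
grasp_force: 0.0
time_s: 53.02
eef_pos: [0.3434, 0.2479, 0.2786]
eef_rot: [-0.001, 0.779, 0.627, -0.001]
wrist_force: [0.1, -0.2, 0.3]
opening: 0.586
grasp_force: 0.0
time_s: 54.28
eef_pos: [0.3283, 0.3158, 0.261]
eef_rot: [-0.001, 0.146, 0.989, -0.001]
wrist_force: [0.0, 0.8, 0.6]
opening: 0.583
grasp_force: 0.0
1 c 0.067 0.030 size 0.199 0.076 ang 116.3 z50 0.013 z95 0.019 [54 65 71]
3 c 0.326 0.317 size 0.234 0.234 ang 81.3 z50 0.020 z95 0.021 [219 191 140]
10 c 0.491 0.499 size 0.144 0.028 ang 0.0 z50 0.023 z95 0.025 [174 149 106]
bar
13 c 0.326 0.317 size 0.102 0.022 ang 171.1 z50 0.054 z95 0.055 [72 51 34]
14 c 0.354 -0.048 size 0.191 0.011 ang 77.5 z50 0.057 z95 0.059 [118 117 120]
rim
7 ((0.5309541821479797, 0.37520113587379456), (0.0005234582931734622, 0.010372566990554333), 84.96263885498047)
pos [0.3282 0.3161 0.2612] close yaw 73.2 q6 -0.77 t 54.3 tilt 0.10
shares [0.008 0.009 1.121] twist -0.096 (-8.2 deg) F [-0.4 -0.2  0.3] op 49.903 gf 0.0
```

```bash
python3 -m handwheel '[[[0.012,0.002,0.2,-0.093],[0.012,0.002,0.45,-0.093],[0.012,0.002,0.7,-0.093],[0.012,0.002,0.7,-0.093],[0.012,0.002,0.7,-0.093]]]';python3 go.py 0.326 0.317 0.037 81.2
```

```text
time_s: 54.95
eef_pos: [0.3266, 0.3187, 0.1235]
eef_rot: [0.001, 0.076, 0.997, 0.0]
wrist_force: [0.8, 0.0, 0.2]
opening: 0.586
grasp_force: 0.0
pos [0.3266 0.3187 0.1235] close yaw 81.3 q6 -0.91 t 55.0 tilt 0.09
shares [ 0.002 -0.009  0.433] twist 0.001 (0.1 deg) F [0.8 0.  0.2] op 50.076 gf 0.0
```

```bash
python3 -m handwheel '[[[0.002,-0.009,0.2,0],[0.002,-0.009,0.35,0],[0.002,-0.009,0.41,0],[0.002,-0.009,0.433,0],[0.002,-0.009,0.433,0],[0.002,-0.009,0.433,0]]]';python3 -m handwheel '[[[0,0,0,0],[0,0,0,0],[0,0,0,0],[0,0,0,0],[0,0,0,0]]]' 5;python3 -m handwheel '[[[0,0,-0.05,0],[0,0,-0.15,0],[0,0,-0.3,0],[0,0,-0.45,0],[0,0,-0.6,0],[0,0,-0.75,0],[0,0,-0.9,0],[0,0,-0.95,0],[0,0,-0.95,0]]]';python3 go.py 0.614 0.2495 0.226 80.3;python3 - <<'E'
from top import *
o=ctrl.get_obs();q=o['eef_rot'];r=Ro.from_quat([q[1],q[2],q[3],q[0]]).as_matrix()
W,c=wcloud('w10');P=W.reshape(-1,3);ok=np.isfinite(P[:,0]);L=(P[ok]-o['eef_pos'])@r;col=np.array(c['color']).reshape(-1,3)[ok].astype(int)
k=(abs(L[:,2]-.017)<.012)&(col[:,0]-col[:,2]>35)&(abs(L[:,0])<.15)&(abs(L[:,1])<.15)
k2=L[k];A=np.c_[k2[:,:2],np.ones(len(k2))];print('plane',len(k2),np.linalg.lstsq(A,k2[:,2],rcond=None)[0],'rect',cv2.minAreaRect(k2[:,:2].astype(np.float32)))
m=(P[ok][:,2]>.134)&(P[ok][:,2]<.144)&(P[ok][:,0]>.42)&(P[ok][:,1]>.08);Q=P[ok][m];print('rim',len(Q),cv2.minAreaRect(Q[:,:2].astype(np.float32)) if len(Q) else '')
E
```

```text
time_s: 55.7
eef_pos: [0.3256, 0.3172, 0.0366]
eef_rot: [0.001, 0.075, 0.997, 0.001]
wrist_force: [-0.5, 0.2, 0.4]
opening: 0.587
grasp_force: 0.0
time_s: 56.32
eef_pos: [0.3254, 0.3171, 0.0362]
eef_rot: [0.001, 0.075, 0.997, 0.0]
wrist_force: [-0.7, -0.0, 5.8]
opening: 0.22
grasp_force: 60.3
time_s: 57.45
eef_pos: [0.3247, 0.3166, 0.2254]
eef_rot: [0.0, 0.075, 0.997, 0.0]
wrist_force: [0.5, 0.9, -3.3]
opening: 0.226
grasp_force: 59.2
pos [0.3247 0.3166 0.2254] close yaw 81.4 q6 -0.91 t 57.5 tilt 0.02
shares [-1.481 -0.114 -0.003] twist 0.012 (1.1 deg) F [ 0.5  0.9 -3.3] op 19.269 gf 59.2
plane 102527 [-0.00087717  0.00132195  0.01643517] rect ((0.025650829076766968, -0.000774875283241272), (0.18008360266685486, 0.23391911387443542), 0.1785309761762619)
rim 0
```

```bash
python3 -m handwheel '[[[-0.06,0,0,0],[-0.16,0,0,0],[-0.3,-0.03,0,0],[-0.45,-0.05,0,0],[-0.6,-0.06,0,0],[-0.72,-0.06,0,0],[-0.76,-0.06,0,0],[-0.76,-0.06,0,0]]]';python3 -m handwheel '[[[-0.06,0,0,0],[-0.16,0,0,0],[-0.3,-0.03,0,0.012],[-0.45,-0.05,0,0.012],[-0.6,-0.055,0,0.012],[-0.7,-0.055,0,0.012],[-0.72,-0.055,0,0.012],[-0.72,-0.055,0,0.012]]]';python3 go.py 0.6135 0.2493 0.17 80.3
python3 - <<'E'
from top import *
# relative check in scene and side camera: cover top plane vs hopper rim
for n in('scene','side'):
    c=shot(n);P=cloud(c).reshape(-1,3);col=np.array(c['color']).reshape(-1,3).astype(int);ok=np.isfinite(P[:,0]);P=P[ok];col=col[ok]
    A=P[(abs(P[:,2]-.209)<.006)&(col[:,0]-col[:,2]>35)&(abs(P[:,0]-.61)<.2)&(abs(P[:,1]-.25)<.2)]
    B=P[(P[:,2]>.134)&(P[:,2]<.147)&(abs(P[:,0]-.61)<.14)&(abs(P[:,1]-.25)<.14)]
    print(n,len(A),cv2.minAreaRect(A[:,:2].astype(np.float32)),'rim',len(B),cv2.minAreaRect(B[:,:2].astype(np.float32)))
E
```

```text
time_s: 58.5
eef_pos: [0.4736, 0.2816, 0.2247]
eef_rot: [-0.001, 0.076, 0.997, -0.0]
wrist_force: [-0.3, -0.9, -3.9]
opening: 0.221
grasp_force: 59.0
time_s: 59.5
eef_pos: [0.6135, 0.2497, 0.2252]
eef_rot: [-0.0, 0.084, 0.996, -0.0]
wrist_force: [-0.2, -0.3, -2.3]
opening: 0.223
grasp_force: 59.0
pos [0.6135 0.2497 0.2252] close yaw 80.3 q6 -1.19 t 59.5 tilt 0.04
shares [-0.    -0.002  0.276] twist 0.001 (0.0 deg) F [-0.2 -0.3 -2.3] op 19.043 gf 59.0
scene 10154 ((0.6143373847007751, 0.2500914931297302), (0.23405922949314117, 0.23339685797691345), 80.3388671875) rim 730 ((0.6149577498435974, 0.25267231464385986), (0.22079221904277802, 0.22077038884162903), 80.49281311035156)
side 1771 ((0.6144658923149109, 0.2490573525428772), (0.2474934458732605, 0.23372149467468262), 80.3909683227539) rim 325 ((0.6137174963951111, 0.2446960210800171), (0.23717013001441956, 0.22255226969718933), 80.2872314453125)
```

```bash
python3 -m handwheel '[[[0,0.005,0.08,0],[0,0.005,0.16,0],[0,0.005,0.22,0],[0,0.005,0.25,0],[0,0.005,0.268,0],[0,0.005,0.268,0],[0,0.005,0.268,0]]]';python3 -m handwheel '[[[0,0,0.01,0],[0,0,0.02,0],[0,0,0.03,0],[0,0,0.033,0],[0,0,0.033,0]]]'
```

```text
time_s: 60.48
eef_pos: [0.6146, 0.2505, 0.1725]
eef_rot: [0.001, 0.084, 0.996, 0.0]
wrist_force: [0.2, -0.2, -3.0]
opening: 0.227
grasp_force: 59.1
time_s: 61.1
eef_pos: [0.6141, 0.2505, 0.1652]
eef_rot: [-0.0, 0.084, 0.996, -0.0]
wrist_force: [-0.1, -0.3, -2.8]
opening: 0.219
grasp_force: 59.1
```

Free entry with no contact force; I'll release and retreat.

```bash
python3 -m handwheel '[[[0,0,0.005,0],[0,0,0.005,0],[0,0,0.005,0]]]';python3 -m handwheel '[[[0,0,0,0],[0,0,0,0],[0,0,0,0],[0,0,0,0]]]' 50;python3 -m handwheel '[[[0,0,-0.15,0],[0,0,-0.35,0],[0,0,-0.6,0],[0,0,-0.85,0],[0,0,-0.85,0],[0,0,-0.85,0]]]';python3 - <<'E'
from top import *
W,c=wcloud();P=W.reshape(-1,3);col=np.array(c['color']).reshape(-1,3).astype(int);ok=np.isfinite(P[:,0]);P=P[ok];col=col[ok]
A=P[(abs(P[:,2]-.148)<.01)&(col[:,0]-col[:,2]>25)&(abs(P[:,0]-.61)<.14)&(abs(P[:,1]-.25)<.14)]
X=np.c_[A[:,:2]-[.614,.25],np.ones(len(A))];print('cover plane slope',np.linalg.lstsq(X,A[:,2],rcond=None)[0],cv2.minAreaRect(A[:,:2].astype(np.float32)))
shot('scene','s11')
E
```

```text
time_s: 61.48
eef_pos: [0.6142, 0.2505, 0.1644]
eef_rot: [0.0, 0.084, 0.996, 0.0]
wrist_force: [-0.4, -0.5, -3.5]
opening: 0.225
grasp_force: 59.1
time_s: 61.98
eef_pos: [0.6143, 0.2505, 0.1645]
eef_rot: [0.0, 0.084, 0.996, 0.0]
wrist_force: [-0.2, -0.1, -0.3]
opening: 0.587
grasp_force: 0.0
time_s: 62.72
eef_pos: [0.614, 0.2504, 0.3339]
eef_rot: [-0.0, 0.084, 0.996, -0.0]
wrist_force: [-0.7, 0.3, -0.6]
opening: 0.585
grasp_force: 0.0
cover plane slope [ 1.21172685e-04 -4.89637778e-04  1.47754349e-01] ((0.6150319576263428, 0.24935346841812134), (0.2332896888256073, 0.23328575491905212), 80.23355102539062)
```

View pics/s11.png

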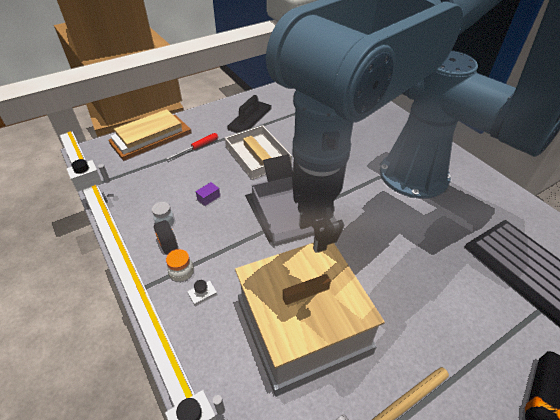

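The cover is seated and level at (310,300): its top is at 147.8 mm with zero slope. The tray is on its mat, the batten is in the bin and the bystanders are undisturbed, so I'm handing in.

```bash
python3 -c "
from bench import ctrl
print(ctrl.hand_in())"
```

```text
the job is handed in; nothing more can be done
None
```

The job is handed in at about 63 s (no verdict was returned): all four blocks are in the hopper with the cover seated level, the one batten found is in the stock bin, and the empty tray is flat on its mat, after it slipped from the grip once on the way back and had to be re-parked.

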